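# Stand the tea cartons in the pull-out organiser and shut it

## Robot

A 6-joint arm with a two-finger parallel gripper is mounted at the origin on a cart in front of the work surface, level with it; the furniture and walls round the work are solid. World frame = base frame: x ahead of the robot, y to its left, z up, the work surface at z = 0. Lengths are in m, angles in degrees, forces in N, time in s.
With the tool pointing down it reaches from about 0.3 to 0.75 m from the base axis. Payload 8.5 kg.
Tool frame: the origin (TCP) lies between the finger pads; the fingertips stand 17 mm ahead of it and the grasp point (between the pads) lies 2 mm behind it; z points along the fingers, y is the direction in which the jaws open and shut (so a half turn about z gives the same grasp; the last joint's range is limited). The gripper opens to 85 mm and grips with 20 to 120 N. Pads are 22 mm wide; open, the fingers measure 114 mm over their backs; the gripper's body (76 mm by 85 mm) begins 54 mm behind the grasp point. The pads swing forward as they close: fully open they stand 13 mm farther back than shut.
Start: joints at [-84.586, 21.807, 74.336, -0, 83.858, -12.336], TCP at [0.168, -0.524, 0.248] pointing down, gripper open.
Joint ranges: [-178.18, 178.18], [-50.72, 133.34], [12.68, 142.11], [-81.47, 261.47], [9.98, 163.14], [-165.26, 165.26]. Speed limits (degrees/s): [136.94, 136.94, 180, 180, 180, 180].

## Interface

Orientations are given as a 3x3 rotation matrix whose columns are the frame's x, y, z axes.
In Python, from rig import readout, eyes, env gives the robot as it stands.
- The arm moves only by the tool arm_command, never from a script. Its argument "rows" is text: rows parted by semicolons, each of 7 numbers parted by spaces: the closure, from 0 (fully open) to 1 (shut), then the shift along the tool's x, y, z in mm, then the turn, a rotation vector about the tool's x, y, z in degrees. In form: grip dx dy dz rx ry rz; .... A call has 1 to 5 rows; each row shifts and turns the commanded pose from where the row before left it, along the tool's axes as they then stand; what a row does not reach is not made up. A row lasts 1/12 s, in which the tool goes at most 41.7 mm and 7.16 degrees, less where a joint would pass 70% of its speed; a pose out of reach is approached as far as the arm can. A call with a gripper value outside its range is refused whole. The fingers move at their own pace and stop on an object; "squeeze" is the grip in N (left out, the last holds). Time passes only in rows, so rows that do not move let the fingers close. It gives the time, the measured TCP pose, the force and the opening at its end, in the units of the state.
- readout.observe(): the state, without advancing time (a new reading comes with each control period).
- eyes.get_image(name): name is "side" or "top"; returns the picture (384x512x3 uint8, red, green, blue); there is no depth.
- eyes.camera_model(name): a dict with "mtx" (3x3 intrinsics, pixels), "k1" (the pictures are not rectified: a ray, as slopes to the right and down, at radius r is drawn at 1 + k1 r^2 times it, then the intrinsics apply), "view" (4x4, takes a point from world to camera coordinates). Camera axes: x right, y up, looking along -z (the intrinsics and any distortion apply to the point x, -y, -z); pixel columns grow to the right and rows downward; lengths in m; the calibration is good to about 2 mm. A picture is of the moment at which its call begins. camera_model takes no time and is no camera call.
- env.close_job(): hands the job in, once; it reports no verdict.
The state is a dict: "time_s": time; "q": joint angles; "qvel": joint speeds; "joint_efforts": joint torques, N m; "position": TCP position; "tool_rot": TCP orientation; "ft_force": force on the tool from outside, world axes, zero at the start; "wrist_torque": the same for the moment, N m; "grip_width": finger opening in m.
Only numpy, scipy, OpenCV 4.12 (cv2) and the standard library are available. Lean on these libraries where they do the work, as an engineer would, in place of code of your own. Each camera call takes 0.05 s, during which the arm holds its last target. There are 200 camera calls.

## Task

Two flat tea cartons, a green one and a red one, are lying about on the worktop and the hob. Stand each upright on one of its narrow short ends in an empty outer bay of the organiser's open tray, one on each side of the blue carton that already stands in the middle bay, and then push the tray fully shut with all three cartons still standing upright. Do not knock the blue carton over on the way, and leave the mug, the tomato by it, the spice jar, the tub and the pepper mill on the hob where they stand.

Things in the scene. Friction and masses are not known exactly. Their poses are not given: they have to be found in the camera images.
- carton_green: green flat tea carton with a yellow band, closed rigid box 130 x 62 x 24 mm, 0.12 kg, lying flat on the granite in front of the hob. Origin: centre of the 130 x 62 face that is underneath as it lies; x along the 130 mm, y along the 62 mm, z along the 24 mm (up as it lies). Either short end may go down, either face may point to either side.
- carton_green_center (a point): middle of the green carton (12 mm above its origin along its z)
- carton_red: red flat tea carton with a pale band, same size and axes as the green one, lying flat on the black hob, whose glass is 5 mm above the worktop
- carton_red_center (a point): middle of the red carton
- carton_blue: blue flat tea carton with a white band, same size and axes, already standing on its short end (its x vertical) in the middle bay of the tray
- carton_blue_center (a point): middle of the blue carton
- organiser: light wooden tea organiser, fixed: a housing 110 deep (x) x 168 wide (y) x 170 mm high, open to the front (-x), under a top board 116 x 176 mm, on a base board 6 mm thick and 168 mm wide that runs 155 mm out in front of the housing's front. Origin: on the worktop under the centre of the housing; x points to its back, z up; the front face is at x = -55 mm.
- tray_floor (a point): on the floor of the sliding tray, at the centre of the middle bay, 12 mm above the worktop; axes as the organiser's (the tray slides out to -x). Three bays side by side along y, each 42 mm wide (y) and 72 mm long (x); walls and dividers 4 to 5 mm thick, tops 42 mm above the tray floor. Front panel from x = -46 to -36 mm, 150 mm wide, top 54 mm above the tray floor
- tray_handle (a point): middle of the tray's steel bar handle, a bar 10 mm thick and 70 mm long along y, 22 mm in front of the front panel and 45 mm above the worktop
- tray (a joint): how far the tray is pulled out, m: 0 = fully shut (front panel flush with the housing), stop at 0.155; it slides with light friction (about 1 to 2 N) and stays where it is left
- mug: white mug with a red line, 82 mm across, 112 mm with its handle (along its y), 94 mm high; origin under its centre
- tomato: red tomato on the granite in front of the hob, 62 mm across, 61 mm high; origin under its centre
- spice_jar: spice jar with a black cap, 41 mm across, 105 mm high; origin under its centre
- tub: small white plastic pot, 72 mm across, 71 mm high, on the hob; origin under its centre
- mill: brown wooden pepper mill, 58 mm across, 170 mm high, on the hob; origin under its centre
- bay_left (a point): centre of the floor of the empty outer bay at +y (46 mm from the middle bay's centre); axes as the organiser's
- bay_right (a point): centre of the floor of the empty outer bay at -y
Things that resemble listed ones, but are neither listed nor needed, are in the scene too. Of the things like the carton_red, leave any that is orange; of the rest the larger one is meant.

How it is judged (in metres and radians):
On the way, in this order (a step that is already met when the one before it is completed fails the run):
1. the green and the red carton stand upright in the two outer bays, beside the blue one, with the tray still out (((((angle between carton_green's own x axis and vertical below 0.1 rad or angle between carton_green's own x axis and vertical above 3.0416 rad) and y of carton_green_center in the frame of tray_floor between 0.034 and 0.058 m and x of carton_green_center in the frame of tray_floor between -0.012 and 0.012 m and z of carton_green_center in the frame of tray_floor between 0.058 and 0.07 m) and ((angle between carton_red's own x axis and vertical below 0.1 rad or angle between carton_red's own x axis and vertical above 3.0416 rad) and y of carton_red_center in the frame of tray_floor between -0.058 and -0.034 m and x of carton_red_center in the frame of tray_floor between -0.012 and 0.012 m and z of carton_red_center in the frame of tray_floor between 0.058 and 0.07 m)) or (((angle between carton_green's own x axis and vertical below 0.1 rad or angle between carton_green's own x axis and vertical above 3.0416 rad) and y of carton_green_center in the frame of tray_floor between -0.058 and -0.034 m and x of carton_green_center in the frame of tray_floor between -0.012 and 0.012 m and z of carton_green_center in the frame of tray_floor between 0.058 and 0.07 m) and ((angle between carton_red's own x axis and vertical below 0.1 rad or angle between carton_red's own x axis and vertical above 3.0416 rad) and y of carton_red_center in the frame of tray_floor between 0.034 and 0.058 m and x of carton_red_center in the frame of tray_floor between -0.012 and 0.012 m and z of carton_red_center in the frame of tray_floor between 0.058 and 0.07 m))) and (angle between carton_blue's own x axis and vertical below 0.1 rad or angle between carton_blue's own x axis and vertical above 3.0416 rad) and y of carton_blue_center in the frame of tray_floor between -0.012 and 0.012 m and x of carton_blue_center in the frame of tray_floor between -0.012 and 0.012 m and z of carton_blue_center in the frame of tray_floor between 0.058 and 0.07 m and value of joint tray above 0.08 m), for 0.2 s.
2. the tray is pushed shut (value of joint tray below 0.008 m), for 0.2 s.
At the end, for the whole second after the job is handed in: The tray is shut to within 8 mm; the green and red cartons stand upright (130 mm side within 0.1 rad of vertical) on the tray floor, one in each outer bay (centre within 12 mm of the bay's centre line along and across), the blue one likewise in the middle bay; all three at rest (((((angle between carton_green's own x axis and vertical below 0.1 rad or angle between carton_green's own x axis and vertical above 3.0416 rad) and y of carton_green_center in the frame of tray_floor between 0.034 and 0.058 m and x of carton_green_center in the frame of tray_floor between -0.012 and 0.012 m and z of carton_green_center in the frame of tray_floor between 0.058 and 0.07 m) and ((angle between carton_red's own x axis and vertical below 0.1 rad or angle between carton_red's own x axis and vertical above 3.0416 rad) and y of carton_red_center in the frame of tray_floor between -0.058 and -0.034 m and x of carton_red_center in the frame of tray_floor between -0.012 and 0.012 m and z of carton_red_center in the frame of tray_floor between 0.058 and 0.07 m)) or (((angle between carton_green's own x axis and vertical below 0.1 rad or angle between carton_green's own x axis and vertical above 3.0416 rad) and y of carton_green_center in the frame of tray_floor between -0.058 and -0.034 m and x of carton_green_center in the frame of tray_floor between -0.012 and 0.012 m and z of carton_green_center in the frame of tray_floor between 0.058 and 0.07 m) and ((angle between carton_red's own x axis and vertical below 0.1 rad or angle between carton_red's own x axis and vertical above 3.0416 rad) and y of carton_red_center in the frame of tray_floor between 0.034 and 0.058 m and x of carton_red_center in the frame of tray_floor between -0.012 and 0.012 m and z of carton_red_center in the frame of tray_floor between 0.058 and 0.07 m))) and (angle between carton_blue's own x axis and vertical below 0.1 rad or angle between carton_blue's own x axis and vertical above 3.0416 rad) and y of carton_blue_center in the frame of tray_floor between -0.012 and 0.012 m and x of carton_blue_center in the frame of tray_floor between -0.012 and 0.012 m and z of carton_blue_center in the frame of tray_floor between 0.058 and 0.07 m and value of joint tray below 0.008 m and linear speed of each of carton_green, carton_red, carton_blue below 0.02 m/s); the robot touches nothing.
It fails at once if the mug, tomato, spice jar, tub or mill is shifted by more than 30 mm or tipped over (distance of any of mug, tomato, spice_jar, tub, mill from where it was at the start of the episode above 0.03 m or angle between any of mug, tomato, spice_jar, tub, mill's own z axis and vertical above 0.5 rad).
It fails at once if the blue carton is knocked over (leans more than 0.35 rad) (angle between carton_blue's own x axis and vertical between 0.35 and 2.79 rad).
It also fails if it takes over 72 s, if anything falls off the work surface, if the arm or the gripper's body presses on something with over 40 N, if the wrist force passes 120 N, or if a joint passes its speed limit or range.

## Working session

There is one attempt and no reset: what is moved stays moved. The work goes in short steps, Python scripts to look and compute and a tool call to move; the robot and the scene stay as the last step left them, time stands still between calls to the robot, and variables do not carry over. Pictures are saved under pics/ and viewed, about 8 in all and at most 12, crops included, and the job is handed in when it is done.

Besides the shell and the picture viewer there is one more tool, called after "Emit:" by a JSON object that holds its "api" and its "payload", one argument or row to a line. arm_command: Moves the arm, as the interface text tells. Its arguments: {"type":"object","properties":{"rows":{"type":"string"},"squeeze":{"type":"number"}},"required":["rows"]}

```bash
ls; mkdir -p pics; python3 - <<'E'
from rig import readout, eyes, env
import cv2
for n in("side","top"):
    im=eyes.get_image(n); cv2.imwrite(f"pics/{n}0.png",im[:,:,::-1])
    m=eyes.camera_model(n); print(n,m)
print(readout.observe())
E
```

```text
pics
side {'mtx': array([[467.57632315,   0.        , 249.10936101],
       [  0.        , 467.57632315, 195.19725466],
       [  0.        ,   0.        ,   1.        ]]), 'k1': -0.07930565136254711, 'view': array([[-9.96244530e-01, -8.65681028e-02,  1.67316854e-03,
         5.91441347e-01],
       [ 5.26836140e-02, -5.90732805e-01,  8.05145446e-01,
        -1.57634730e-02],
       [-6.87115182e-02,  8.02209895e-01,  5.93075047e-01,
        -1.83176990e+00],
       [ 0.00000000e+00,  0.00000000e+00,  0.00000000e+00,
         1.00000000e+00]])}
top {'mtx': array([[349.09044581,   0.        , 253.08742203],
       [  0.        , 349.09044581, 189.95400985],
       [  0.        ,   0.        ,   1.        ]]), 'k1': -0.09412113436611887, 'view': array([[-0.13244714, -0.9911687 , -0.00650929,  0.2150467 ],
       [ 0.87389499, -0.11987005,  0.47110373, -0.55384845],
       [-0.46772354,  0.05670791,  0.8820538 , -1.07684645],
       [ 0.        ,  0.        ,  0.        ,  1.        ]])}
{'time_s': 0.1, 'q': array([-8.45868988e+01,  2.18376152e+01,  7.43789325e+01,  8.88338504e-04,
        8.38580544e+01, -1.23328935e+01]), 'qvel': array([-0.00286867, -0.12688873, -0.10549717,  0.0005204 ,  0.06072515,
       -0.00404787]), 'joint_efforts': array([ 4.55511297e-03, -4.49220264e+01, -2.31657547e+01, -1.15909265e-04,
        3.62291372e-03,  1.71100476e-05]), 'position': array([ 0.16764372, -0.52357968,  0.24777766]), 'tool_rot': array([[ 9.52417633e-01,  3.04796063e-01, -1.07483461e-04],
       [ 3.04795941e-01, -9.52416794e-01,  1.29769783e-03],
       [ 2.93164137e-04, -1.26871082e-03, -9.99999152e-01]]), 'ft_force': array([-0.05803217, -0.03449172, -0.51590767]), 'wrist_torque': array([0.03965666, 0.01491898, 0.04814709]), 'grip_width': 0.08572350383360838}
```

View pics/side0.png

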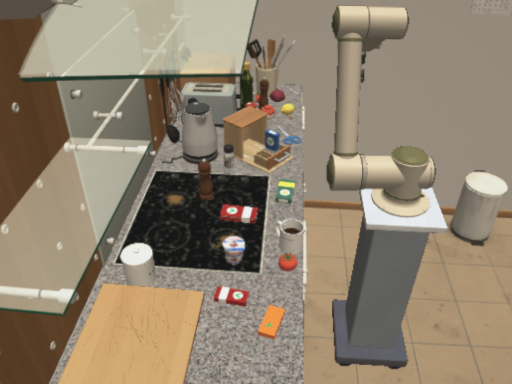

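View pics/top0.png

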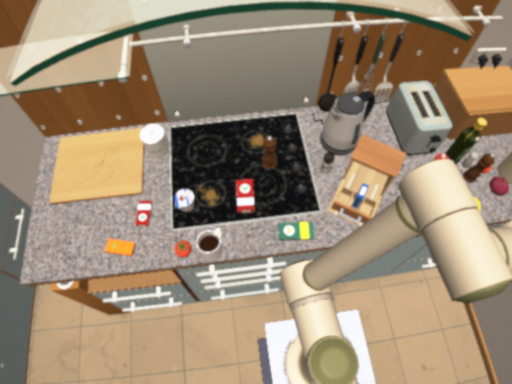

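The side view shows the organiser at about (255,140), the green carton at (286,190), the target red carton on the hob at (239,213), and a smaller red decoy at (232,296). The top view shows the green carton at (296,231), the red at (245,195), the blue at (360,195) and the tray at about (358,198). Next I'll measure them.

```bash
cat > h.py <<'E'
import numpy as np, cv2
from rig import readout, eyes, env
CM={n:eyes.camera_model(n) for n in("side","top")}
def rays(n,px):
    m=CM[n];K=m["mtx"]; D=np.array([m["k1"],0,0,0,0.])
    p=cv2.undistortPoints(np.asarray(px,float).reshape(-1,1,2),K,D).reshape(-1,2)
    R=m["view"][:3,:3];t=m["view"][:3,3]
    d=np.c_[p[:,0],-p[:,1],-np.ones(len(p))]@R
    return -R.T@t,d/np.linalg.norm(d,axis=1)[:,None]
def onz(n,px,z):
    c,d=rays(n,px); return c+d*((z-c[2])/d[:,2])[:,None]
def tri(ps,pt):
    c1,d1=rays("side",ps);c2,d2=rays("top",pt);d1=d1[0];d2=d2[0]
    s=np.linalg.lstsq(np.c_[d1,-d2],c2-c1,rcond=None)[0]
    a=c1+s[0]*d1;b=c2+s[1]*d2; return (a+b)/2,np.linalg.norm(a-b)
def proj(n,P):
    m=CM[n];P=np.atleast_2d(P);q=P@m["view"][:3,:3].T+m["view"][:3,3]
    s=np.c_[q[:,0],-q[:,1]]/-q[:,2:];s=s*(1+m["k1"]*(s**2).sum(1,keepdims=True))
    K=m["mtx"];return s@K[:2,:2].T+K[:2,2]
def grab(n,name=None):
    im=eyes.get_image(n)[:,:,::-1].copy()
    if name: cv2.imwrite(f"pics/{name}.png",im)
    return im
def crop(im,x0,y0,x1,y1,s): return cv2.resize(im[y0:y1,x0:x1],None,fx=s,fy=s,interpolation=cv2.INTER_CUBIC)
def blobs(im,lo,hi,box,amin=15):
    hsv=cv2.cvtColor(im,cv2.COLOR_BGR2HSV); lo=np.array(lo);hi=np.array(hi)
    m=cv2.inRange(hsv,lo,hi) if lo[0]<=hi[0] else cv2.inRange(hsv,lo,np.array([180,*hi[1:]]))|cv2.inRange(hsv,np.array([0,*lo[1:]]),hi)
    w=np.zeros_like(m);x0,y0,x1,y1=box;w[y0:y1,x0:x1]=m[y0:y1,x0:x1]
    n,l,st,c=cv2.connectedComponentsWithStats(w)
    return [(st[i,4],c[i].round(2),st[i,:4],l==i) for i in range(1,n) if st[i,4]>=amin]
E
python3 - <<'E'
from h import *
s=cv2.imread("pics/side0.png");t=cv2.imread("pics/top0.png")
a=crop(s,200,95,310,235,4.2);b=crop(t,225,125,415,250,4.2)
c=crop(s,170,170,310,310,2)
h=max(a.shape[0],b.shape[0])
cv2.imwrite("pics/c1.png",cv2.resize(a,None,fx=1,fy=1));cv2.imwrite("pics/c2.png",b)
T=(225,125,415,250);S=(170,95,310,240)
for n,im,bx in(("top",t,T),("side",s,S)):
  for nm,lo,hi in(("red",(172,120,60),(6,255,255)),("green",(55,90,30),(95,255,255)),("yel",(22,130,130),(35,255,255)),("blue",(100,110,50),(128,255,255))):
    for B in blobs(im,lo,hi,bx): print(n,nm,B[0],B[1],B[2],onz(n,[B[1]],.03).round(3)[0])
print(proj("top",[[.4,0,0],[.5,0,0],[.4,.1,0]]),proj("side",[[.4,0,0],[.5,0,0],[.4,.1,0]]))
E
```

```text
top red 243 [244.37 186.77] [235 178  20  19] [0.654 0.163 0.03 ]
top red 96 [245.18 208.46] [236 206  20   7] [0.562 0.171 0.03 ]
top green 120 [288.83 231.46] [279 224  20  15] [0.449 0.026 0.03 ]
top green 30 [311.1  230.13] [310 224   3  14] [ 0.443 -0.055  0.03 ]
top yel 150 [304.06 230.51] [300 222  10  18] [ 0.445 -0.029  0.03 ]
top blue 50 [357.88 199.24] [354 194   9  12] [ 0.542 -0.258  0.03 ]
side red 57 [277.21  96.82] [271  95  13   6] [ 0.514 -0.843  0.03 ]
side red 18 [257.5  98. ] [256  96   4   6] [ 0.619 -0.818  0.03 ]
side red 36 [251.44 104.44] [246 102  11   6] [ 0.645 -0.735  0.03 ]
side red 86 [268.22 109.17] [261 105  14  10] [ 0.555 -0.687  0.03 ]
side red 261 [230.75 212.86] [220 204  24  18] [0.645 0.181 0.03 ]
side red 85 [253.48 214.85] [250 207   8  17] [0.562 0.186 0.03 ]
side green 33 [283.55 196.33] [277 193  14   7] [0.456 0.062 0.03 ]
side yel 92 [287.33 108.26] [281 104  13   9] [ 0.457 -0.707  0.03 ]
side yel 60 [286.62 184.05] [279 182  16   5] [ 0.446 -0.021  0.03 ]
side blue 110 [272.68 140.35] [266 130  13  21] [ 0.517 -0.366  0.03 ]
side blue 40 [289.92 139.07] [284 136  13   8] [ 0.438 -0.385  0.03 ]
[[297.67012079 246.15158439]
 [292.64679511 221.02800039]
 [270.49972966 249.77658695]] [[297.5904704  193.8630127 ]
 [272.48668755 192.54728039]
 [297.49998405 209.31460342]]
```

View pics/c1.png

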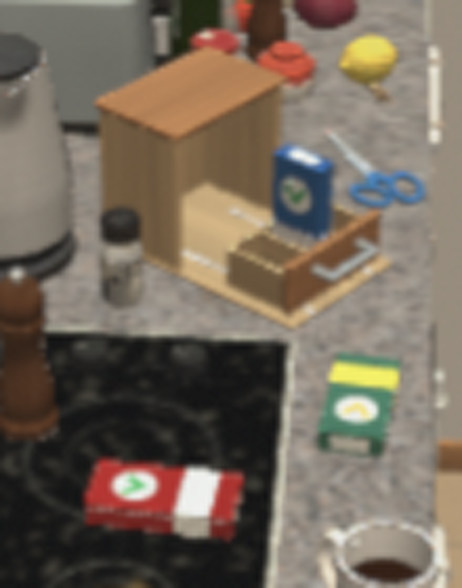

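View pics/c2.png

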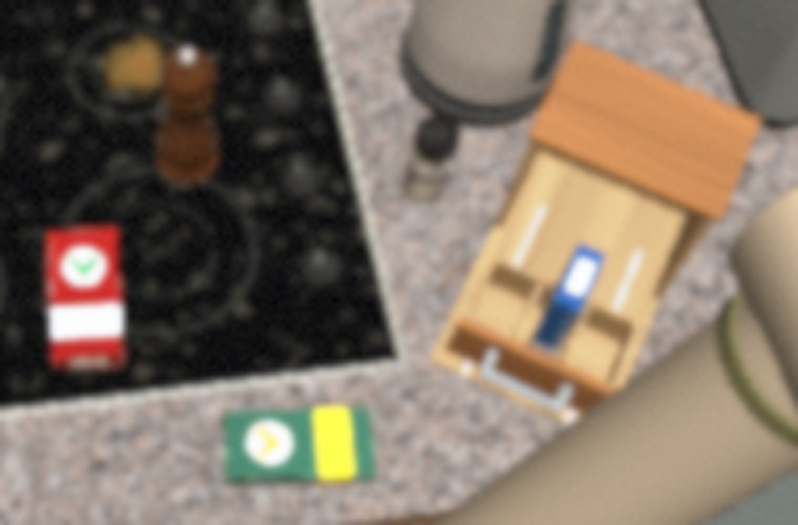

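The crops confirm it. The red carton's white band is toward the robot, and the green's yellow band is toward the organiser. The organiser is yawed about -28°, with the tray out and blue in the middle bay. Next come the precise measurements.

```bash
cat >> h.py <<'E'
def carton(im,n,lo,hi,box,z,grow=None):
    "top-face box: largest blob bridge by closing; rectangle fitted in the plane z"
    bl=blobs(im,lo,hi,box,12); m=np.any([b[3] for b in bl],0).astype(np.uint8)
    c=np.argwhere(m)[:,::-1].astype(float)
    hull=cv2.convexHull(c.astype(np.float32)).reshape(-1,2)
    P=onz(n,hull,z)[:,:2]*1000
    return cv2.minAreaRect(P.astype(np.float32))
E
python3 - <<'E'
from h import *
s=cv2.imread("pics/side0.png");t=cv2.imread("pics/top0.png")
print("green top",carton(t,"top",(22,90,30),(95,255,255),(270,215,330,250),.024))
print("green side",carton(s,"side",(22,90,30),(95,255,255),(270,175,305,206),.024))
print("red top",carton(t,"top",(172,120,50),(8,255,255),(228,170,262,220),.029))
print("red side",carton(s,"side",(172,120,50),(8,255,255),(212,198,265,226),.029))
hs=cv2.cvtColor(t,cv2.COLOR_BGR2HSV);print(hs[150,375],hs[155,385]);
hs2=cv2.cvtColor(s,cv2.COLOR_BGR2HSV);print(hs2[117,245])
for n,im,bx,hsv in(("top",t,(345,125,415,182),hs[150,375]),("side",s,(215,100,275,135),hs2[117,245])):
    lo=np.clip(hsv.astype(int)-[5,50,40],0,255);hi=np.clip(hsv.astype(int)+[5,50,40],0,255)
    B=max(blobs(im,lo,hi,bx),key=lambda b:b[0])
    m=cv2.morphologyEx(B[3].astype(np.uint8),cv2.MORPH_OPEN,np.ones((3,3),np.uint8))
    c=cv2.findContours(m,0,2)[0][0]
    q=cv2.approxPolyDP(cv2.convexHull(c),3.5,True).reshape(-1,2); print(n,B[0],q.tolist())
    for z in(.176,.182): 
        P=onz(n,q,z);print(z,P.round(3)[:,:2].tolist(),np.linalg.norm(np.diff(P,axis=0,append=P[:1]),axis=1).round(3))
# hand-read points
def T(x,y):return (225+x/4.2,125+y/4.2)
def S(x,y):return (200+x/4.2,95+y/4.2)
for nm,a,b in(("handleL",S(318,275),T(488,362)),("handleR",S(376,248),T(566,400)),("blue top ctr",S(306,157),T(584,272)),("jar top",S(122,218),T(437,133))):
    print(nm,*[x.round(4) for x in tri(a,b)])
print("base FL",onz("side",[S(293,325)],.006),onz("top",[T(433,355)],.006)); print("base FR side",onz("side",[S(388,262)],.006))
print("hob",onz("top",[T(400,360)],.005))
E
```

```text
green top ((454.3106994628906, -0.321990966796875), (120.54275512695312, 70.26515197753906), 82.07879638671875)
green side ((453.2021484375, 6.762825012207031), (116.66381072998047, 64.49968719482422), 79.8578109741211)
red top ((619.5877685546875, 165.79161071777344), (73.35347747802734, 149.11288452148438), 86.29886627197266)
red side ((618.2536010742188, 178.87640380859375), (93.77764892578125, 137.3896942138672), 85.33074951171875)
[ 13 145 211] [ 13 143 212]
[ 14 131 177]
top 1277 [[361, 135], [404, 153], [396, 176], [351, 157]]
0.176 [[0.733, -0.286], [0.635, -0.422], [0.545, -0.36], [0.643, -0.223]] [0.167 0.109 0.168 0.11 ]
0.182 [[0.729, -0.283], [0.631, -0.418], [0.542, -0.356], [0.639, -0.22]] [0.166 0.108 0.167 0.11 ]
side 509 [[267, 113], [244, 126], [225, 120], [246, 107]]
0.176 [[0.545, -0.348], [0.634, -0.219], [0.72, -0.266], [0.643, -0.399]] [0.157 0.098 0.155 0.11 ]
0.182 [[0.545, -0.336], [0.633, -0.207], [0.719, -0.254], [0.642, -0.387]] [0.156 0.097 0.154 0.109]
handleL [ 0.4966 -0.1786  0.04  ] 0.002
handleR [ 0.4438 -0.2333  0.0452] 0.0132
blue top ctr [ 0.5185 -0.2436  0.1418] 0.011
jar top [ 0.6952 -0.1673  0.1047] 0.0069
base FL [[ 0.51796188 -0.13529213  0.006     ]] [[ 0.52563075 -0.14200135  0.006     ]]
base FR side [[ 0.4241848  -0.26434096  0.006     ]]
hob [[ 0.52532886 -0.11130155  0.005     ]]
```

```bash
cat > plan.py <<'E'
import numpy as np, json
from scipy.spatial.transform import Rotation as Ro
from rig import readout
def st():
    o=readout.observe(); return np.array(o["position"]),np.array(o["tool_rot"]),o
def Rlean(e,lean):
    "grasp orientation: body leans toward horizontal unit e by lean deg (90-> tool horizontal pointing -e); y along z_tool x ..."
    e=np.array([e[0],e[1],0.]);e/=np.linalg.norm(e);a=np.radians(lean)
    z=-np.sin(a)*e+[0,0,-np.cos(a)]; return e,z
def mk(z,y):
    y=np.array(y,float)-np.dot(y,z)*np.array(z);y/=np.linalg.norm(y);return np.c_[np.cross(y,z),y,z]
def plan(p1,R1,g=0,n=None,p0=None,R0=None,v=38.,w=6.8):
    if p0 is None:p0,R0,_=st()
    p1=np.array(p1,float);rv=Ro.from_matrix(R0.T@R1).as_rotvec(degrees=True)
    d=np.linalg.norm(p1-p0)*1000
    n=n or int(max(np.ceil(d/v),np.ceil(np.linalg.norm(rv)/w),1))
    step=(p1-p0)*1000/n;rows=[];R=R0
    for i in range(n):
        rows.append(f"{g:g} "+" ".join(f"{x:.1f}" for x in R.T@step)+" "+" ".join(f"{x:.2f}" for x in rv/n))
        R=R@Ro.from_rotvec(rv/n,degrees=True).as_matrix()
    print(f"dist {d:.0f} turn {np.linalg.norm(rv):.0f} rows {n}")
    for i in range(0,n,5):print("; ".join(rows[i:i+5]))
    return p1,R1
E
python3 - <<'E'
from h import *
from plan import *
def S(p):return [(200+(x+.5)/4.2-.5,95+(y+.5)/4.2-.5) for x,y in p]
def T(p):return [(225+(x+.5)/4.2-.5,125+(y+.5)/4.2-.5) for x,y in p]
print("green",onz("side",S([(335,354),(401,362),(387,445),(320,436)]),.024).round(3)[:,:2].tolist(),onz("top",T([(224,411),(368,406),(373,470),(226,474)]),.024).round(3)[:,:2].tolist())
print("red",onz("side",S([(93,460),(243,470),(237,530),(85,515)]),.029).round(3)[:,:2].tolist(),onz("top",T([(46,228),(119,226),(126,356),(50,360)]),.029).round(3)[:,:2].tolist())
e=np.array([np.cos(np.radians(83)),np.sin(np.radians(83))])
_,z=Rlean(e,30);R=mk(z,[e[1],-e[0],0]);print(R.round(3))
plan([.461,.031,.12],R)
E
```

```text
green [[0.476, -0.064], [0.412, -0.056], [0.423, 0.079], [0.485, 0.07]] [[0.492, 0.059], [0.479, -0.067], [0.42, -0.059], [0.434, 0.067]]
red [[0.686, 0.131], [0.551, 0.134], [0.55, 0.217], [0.682, 0.209]] [[0.694, 0.193], [0.687, 0.126], [0.554, 0.137], [0.559, 0.204]]
[[ 0.106  0.993 -0.061]
 [ 0.86  -0.122 -0.496]
 [-0.5   -0.    -0.866]]
dist 640 turn 71 rows 17
0 26.4 -25.8 7.6 -1.01 -1.57 -3.75; 0 28.2 -24.1 6.4 -1.01 -1.57 -3.75; 0 29.9 -22.3 5.2 -1.01 -1.57 -3.75; 0 31.4 -20.4 3.9 -1.01 -1.57 -3.75; 0 32.8 -18.4 2.7 -1.01 -1.57 -3.75
0 34.0 -16.2 1.5 -1.01 -1.57 -3.75; 0 35.0 -14.0 0.3 -1.01 -1.57 -3.75; 0 35.8 -11.7 -0.9 -1.01 -1.57 -3.75; 0 36.4 -9.3 -2.1 -1.01 -1.57 -3.75; 0 36.9 -6.8 -3.2 -1.01 -1.57 -3.75
0 37.2 -4.4 -4.3 -1.01 -1.57 -3.75; 0 37.2 -1.8 -5.4 -1.01 -1.57 -3.75; 0 37.1 0.7 -6.4 -1.01 -1.57 -3.75; 0 36.8 3.2 -7.4 -1.01 -1.57 -3.75; 0 36.3 5.8 -8.3 -1.01 -1.57 -3.75
0 35.6 8.3 -9.2 -1.01 -1.57 -3.75; 0 34.7 10.7 -10.0 -1.01 -1.57 -3.75
```

Emit:
{"api": "arm_command", "payload": {
  "rows": "0 26.4 -25.8 7.6 -1 -1.6 -3.75; 0 28.2 -24.1 6.4 -1 -1.6 -3.75; 0 29.9 -22.3 5.2 -1 -1.6 -3.75; 0 31.4 -20.4 3.9 -1 -1.6 -3.75; 0 32.8 -18.4 2.7 -1 -1.6 -3.75"
}}

```text
time_s: 0.52
position: [0.2543, -0.359, 0.2099]
tool_rot: [[0.795, 0.6, -0.084], [0.587, -0.797, -0.141], [-0.152, 0.063, -0.986]]
ft_force: [0.4, -0.8, -0.6]
grip_width: 0.0856
```

Emit:
{"api": "arm_command", "payload": {
  "rows": "0 34 -16.2 1.5 -1 -1.6 -3.75; 0 35 -14 0.3 -1 -1.6 -3.75; 0 35.8 -11.7 -0.9 -1 -1.6 -3.75; 0 36.4 -9.3 -2.1 -1 -1.6 -3.75; 0 36.9 -6.8 -3.2 -1 -1.6 -3.75"
}}

```text
time_s: 0.93
position: [0.3405, -0.196, 0.1719]
tool_rot: [[0.544, 0.831, -0.115], [0.779, -0.552, -0.298], [-0.311, 0.073, -0.948]]
ft_force: [0.6, -0.3, 0.2]
grip_width: 0.085
```

Emit:
{"api": "arm_command", "payload": {
  "rows": "0 37.2 -4.4 -4.3 -1 -1.6 -3.75; 0 37.2 -1.8 -5.4 -1 -1.6 -3.75; 0 37.1 0.7 -6.4 -1 -1.6 -3.75; 0 36.8 3.2 -7.4 -1 -1.6 -3.75; 0 36.3 5.8 -8.3 -1 -1.6 -3.75"
}}

```text
time_s: 1.35
position: [0.4267, -0.0327, 0.1328]
tool_rot: [[0.231, 0.969, -0.091], [0.859, -0.247, -0.449], [-0.457, 0.026, -0.889]]
ft_force: [1.0, -1.0, -0.7]
grip_width: 0.0852
```

Emit:
{"api": "arm_command", "payload": {
  "rows": "0 35.6 8.3 -9.2 -1 -1.6 -3.75; 0 34.7 10.7 -10 -1 -1.6 -3.75; 0 0 0 0 0 0 0; 0 0 0 0 0 0 0",
  "squeeze": 40
}}

```text
time_s: 1.68
position: [0.4607, 0.0321, 0.1167]
tool_rot: [[0.098, 0.993, -0.066], [0.857, -0.118, -0.502], [-0.506, -0.008, -0.862]]
ft_force: [-0.8, -1.2, 1.1]
grip_width: 0.0855
```

```bash
python3 - <<'E'
from h import *
from plan import *
p,R,o=st();print(p,R.round(3),o["q"].round(2),o["time_s"],o["ft_force"],o["grip_width"])
t=grab("top","top1");s=grab("side","side1")
cv2.imwrite("pics/c3.png",crop(t,315,120,415,240,5))
cv2.imwrite("pics/c4.png",crop(s,215,95,305,185,6.6))
e=np.array([np.cos(np.radians(83)),np.sin(np.radians(83))])
_,z=Rlean(e,30);R=mk(z,[e[1],-e[0],0])
plan([.459,.034,.022],R)
E
```

```text
[0.46072416 0.03214762 0.1167086 ] [[ 0.098  0.993 -0.066]
 [ 0.857 -0.118 -0.502]
 [-0.506 -0.008 -0.862]] [  4.2   27.97  95.74 -32.62  66.86  26.79] 1.6833 [-0.82648671 -1.1914573   1.09471833] 0.0855463922210722
dist 96 turn 1 rows 3
0 17.2 -0.4 26.9 -0.11 0.13 0.06; 0 17.1 -0.4 26.9 -0.11 0.13 0.06; 0 17.1 -0.5 26.9 -0.11 0.13 0.06
```

View pics/c3.png

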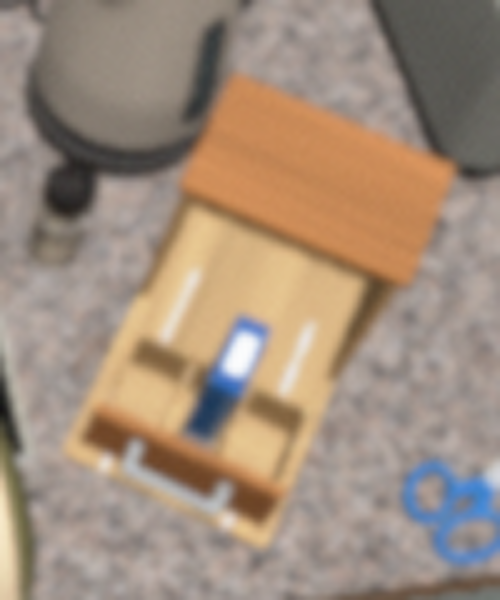

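View pics/c4.png

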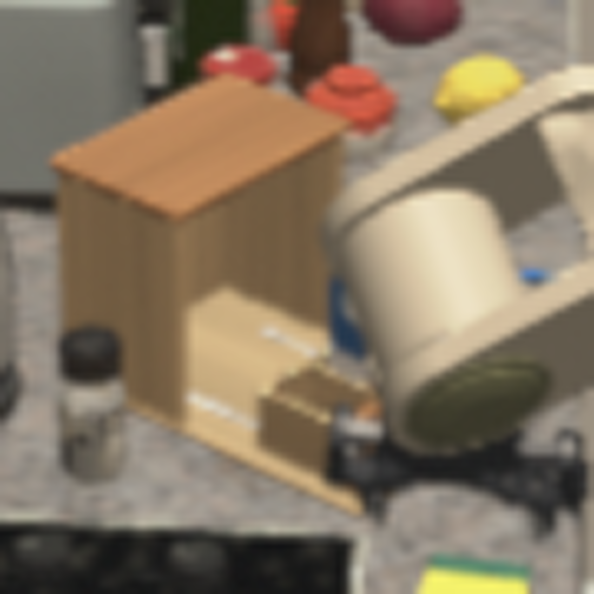

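The top crop shows the organiser unobstructed: top-board corners at about (235,72), (458,165), (410,285) and (180,182), base front corners at (65,450) and (265,548), and blue's top at about (242,355). The side crop shows the top-board corners (55,160), (178,215), (355,125) and (232,75). The arm hides the tray.

```bash
python3 - <<'E'
from h import *
def T(p):return [(315+(x+.5)/5-.5,120+(y+.5)/5-.5) for x,y in p]
def S(p):return [(215+(x+.5)/6.6-.5,95+(y+.5)/6.6-.5) for x,y in p]
tb=T([(180,182),(410,285),(458,165),(235,72)]);sb=S([(178,215),(355,125),(232,75)][0:0]+[(178,215),(355,125),(232,75),(55,160)])
# side: front-left is the corner nearest side cam (178,215); then front-right (355,125), back-right (232,75), back-left (55,160)
for z in(.170,.176):
  for n,q in(("top",tb),("side",sb)):
    P=onz(n,q,z);print(n,z,P[:,:2].round(3).tolist(),P.mean(0)[:2].round(4),np.linalg.norm(np.diff(P,axis=0,append=P[:1]),axis=1).round(3), "yaw",np.degrees(np.arctan2(*(P[3]+P[2]-P[0]-P[1])[1::-1])).round(1),np.degrees(np.arctan2(*(P[0]+P[3]-P[1]-P[2])[1::-1])).round(1)-90)
for a,b in zip(sb,tb):print(*[x.round(4) for x in tri(a,b)])
B=onz("top",T([(65,450),(265,548)]),.006);print("base",B.round(4),np.linalg.norm(B[0]-B[1]))
b=onz("top",T([(237,318),(270,325),(247,395),(212,386)]),.142);print("blue",b.round(4),b.mean(0))
print("panel top back edge",onz("top",T([(97,403),(285,483)]),.066).round(4))
print("handle",onz("top",T([(128,447),(228,490)]),.05).round(4))
print("div tops",onz("top",T([(120,350)]),.054))
print("mugtop",)
E
```

```text
top 0.17 [[0.651, -0.225], [0.546, -0.364], [0.639, -0.434], [0.741, -0.293]] [ 0.6442 -0.329 ] [0.175 0.116 0.175 0.113] yaw -36.9 -36.5
side 0.17 [[0.645, -0.219], [0.54, -0.356], [0.628, -0.424], [0.732, -0.287]] [ 0.6362 -0.3215] [0.172 0.112 0.172 0.111] yaw -37.9 -37.4
top 0.176 [[0.647, -0.222], [0.543, -0.361], [0.635, -0.43], [0.737, -0.29]] [ 0.6406 -0.3259] [0.174 0.116 0.174 0.113] yaw -36.9 -36.5
side 0.176 [[0.644, -0.208], [0.539, -0.344], [0.627, -0.412], [0.731, -0.276]] [ 0.6351 -0.3097] [0.171 0.111 0.171 0.11 ] yaw -37.9 -37.4
[ 0.6475 -0.2233  0.1698] 0.0062
[ 0.5428 -0.3634  0.1684] 0.0068
[ 0.6325 -0.4305  0.1707] 0.0105
[ 0.7356 -0.2899  0.1716] 0.008
base [[ 0.5256 -0.14    0.006 ]
 [ 0.426  -0.2707  0.006 ]] 0.16423247662433
blue [[ 0.5508 -0.2462  0.142 ]
 [ 0.5421 -0.2682  0.142 ]
 [ 0.4906 -0.2362  0.142 ]
 [ 0.5008 -0.2137  0.142 ]] [ 0.52107218 -0.24107973  0.142     ]
panel top back edge [[ 0.5338 -0.155   0.066 ]
 [ 0.452  -0.2755  0.066 ]]
handle [[ 0.5026 -0.1742  0.05  ]
 [ 0.4587 -0.2388  0.05  ]]
div tops [[ 0.58055054 -0.18692008  0.054     ]]
mugtop
```

Emit:
{"api": "arm_command", "payload": {
  "rows": "0 17.2 -0.4 26.9 -0.1 0.1 0; 0 17.1 -0.4 26.9 -0.1 0.1 0; 0 15 -0.5 22 -0.1 0.1 0; 0 0 0 0 0 0 0"
}}

```text
time_s: 2.12
position: [0.4572, 0.0336, 0.0243]
tool_rot: [[0.102, 0.992, -0.068], [0.859, -0.122, -0.497], [-0.502, -0.008, -0.865]]
ft_force: [-1.2, -0.0, -0.3]
grip_width: 0.0855
```

Organiser yaw is about -37° and its origin about (0.640,-0.326). The tray-floor point is near (0.52,-0.236). Now I'll close on green.

Emit:
{"api": "arm_command", "payload": {
  "rows": "0.3 0 0 0 0 0 0; 0.5 0 0 0 0 0 0; 0.7 0 0 0 0 0 0; 0.8 0 0 0 0 0 0; 0.8 0 0 0 0 0 0",
  "squeeze": 40
}}

```text
time_s: 2.53
position: [0.46, 0.0346, 0.0293]
tool_rot: [[0.104, 0.993, -0.059], [0.859, -0.119, -0.498], [-0.502, 0.002, -0.865]]
ft_force: [-1.0, 0.3, 8.2]
grip_width: 0.0605
```

Emit:
{"api": "arm_command", "payload": {
  "rows": "0.8 0 0 0 0 0 0; 0.8 0 0 0 0 0 0"
}}

```text
time_s: 2.7
position: [0.46, 0.0346, 0.0293]
tool_rot: [[0.104, 0.993, -0.059], [0.859, -0.119, -0.499], [-0.502, 0.002, -0.865]]
ft_force: [-1.1, -0.7, 8.5]
grip_width: 0.0605
```

```bash
cat > fk.py <<'E'
from plan import *
from scipy.optimize import least_squares
# p = Rz(q1)[a0+..] generic PUMA chain: params a0,lat,h,L1,a3,L2,Lt
def fk(q,P):
    a0,lat,h,L1,a3,L2,Lt=P;q=np.radians(q);A=lambda ax,t:Ro.from_euler(ax,t).as_matrix()
    R1=A('z',q[0]);R2=R1@A('y',q[1]);R3=R2@A('y',q[2]);R4=R3@A('z',q[3])@A('y',q[4]);R6=R4@A('z',q[5])
    p=R1@[a0,lat,h]+R2@[0,0,L1]+R3@[a3,0,L2]+R4@[0,0,Lt];return p,R6@np.array([[0,-1,0],[1,0,0],[0,0,1.]])
E
python3 - <<'E'
from fk import *
p,R,o=st();print(p,o["q"].round(2),o["grip_width"],o["ft_force"].round(1))
for q,Rt in((np.array([4.2,27.97,95.74,-32.62,66.86,26.79]),[[.098,.993,-.066],[.857,-.118,-.502],[-.506,-.008,-.862]]),):
    print(fk(q,[0,.118,.13,.39,0,.39,.2])[1].round(3));print(fk(q,[0,.118,.13,.39,0,.39,.2])[0])
    print(fk([-84.587,21.838,74.379,0,83.858,-12.333],[0,.118,.13,.39,0,.39,.2]))
E
```

```text
[0.46001237 0.03456056 0.02929183] [  4.42  36.33 100.23 -36.53  55.86  35.56] 0.06051757221344117 [-1.1 -0.7  8.5]
[[ 0.098  0.993 -0.066]
 [ 0.857 -0.118 -0.502]
 [-0.506 -0.008 -0.862]]
[0.48406182 0.05445894 0.08552455]
(array([ 0.16770846, -0.51901199,  0.24977872]), array([[ 9.52417098e-01,  3.04797730e-01, -1.23483140e-04],
       [ 3.04797626e-01, -9.52416248e-01,  1.30315921e-03],
       [ 2.79592620e-04, -1.27878848e-03, -9.99999143e-01]]))
```

```bash
cat >> fk.py <<'E'
D=[([-84.587,21.8376,74.3789,.0009,83.858,-12.333],[.16764,-.52358,.24778]),([4.2,27.97,95.74,-32.62,66.86,26.79],[.46072,.03215,.11671]),([4.42,36.33,100.23,-36.53,55.86,35.56],[.46001,.03456,.02929])]
PR=least_squares(lambda P:np.concatenate([fk(q,P)[0]-p for q,p in D]+[1e-3*(P-np.array([0,.118,.13,.39,0,.39,.2]))]),[0,.118,.13,.39,0,.39,.2]).x
LO=np.array([-178.18,-50.72,12.68,-81.47,9.98,-165.26]);HI=np.array([178.18,133.34,142.11,261.47,163.14,165.26])
def ik(p,R,q0):
    def f(q):
        a,B=fk(q,PR);return np.r_[(a-p)*10,Ro.from_matrix(B.T@R).as_rotvec()*2]
    r=least_squares(f,np.clip(q0,LO+.1,HI-.1),bounds=(LO,HI));return r.x,np.abs(r.fun).max()
def path(p1,R1,p0=None,R0=None,q0=None,n=16):
    "joint path of a straight move, to check range"
    if p0 is None:p0,R0,o=st();q0=o["q"]
    rv=Ro.from_matrix(R0.T@R1).as_rotvec();q=np.array(q0)
    for i in range(1,n+1):
        qn,e=ik(p0+(np.array(p1)-p0)*i/n,R0@Ro.from_rotvec(rv*i/n).as_matrix(),q)
        if i%4==0 or e>.02:print(i,qn.round(0),"err %.3f"%e,"dq",np.abs(qn-q).max().round(1))
        q=qn
    return np.array(p1),R1,q
YO=np.array([np.sin(np.radians(37)),np.cos(np.radians(37)),0]);XO=np.array([YO[1],-YO[0],0]);Z=np.array([0,0,1.])
TF=np.array([.520,-.236,.012])
def upright(R,e1):
    y=R[:,1]*[1,1,0];y/=np.linalg.norm(y);e=np.cross(Z,y)   # carton x (up end)
    if e@R[:,2]>0:e=-e
    M0=np.c_[e,np.cross(Z,e),Z];M1=np.c_[Z,np.cross(-e1,Z),-e1];return M1@M0.T@R
E
python3 - <<'E'
from fk import *
print(PR.round(4),[np.abs(fk(q,PR)[0]-p).max().round(4) for q,p in D])
p,R,o=st();RT=upright(R,YO);print(RT.round(3))
c=TF-.046*YO+[0,0,.065];pt=c+.034*Z-.0173*YO;print("target",pt)
a=path([.44,.0,.20],R);print()
a=path(pt+[0,0,.09]-.06*YO,RT,*a);print();a=path(pt+[0,0,.09],RT,*a,n=4);a=path(pt,RT,*a,n=4)
# left bay, red e=-x lean30
print("LEFT");e=np.array([-1,.064,0]);_,z=Rlean(e,30);R=mk(z,[0.06,1,0]);p=np.array([.59,.169,.033])
q,er=ik(p,R,np.array([10,50,80,0,50,0]));print(q.round(0),er)
q2,er=ik(p,mk(z,[-.06,-1,0]),np.array([10,50,80,0,50,90]));print(q2.round(0),er)
pl=TF+.046*YO+[0,0,.099]+.0173*YO
for RR,qq in((R,q),(mk(z,[-.06,-1,0]),q2)):
    RT=upright(RR,-YO);print(RT.round(2).tolist());a=path([.5,.1,.25],RR,p,RR,qq);print();a=path(pl+[0,0,.1]+.05*YO,RT,*a);print();a=path(pl,RT,*a,n=4)
E
```

```text
[1.000e-04 1.175e-01 1.303e-01 5.367e-01 1.029e-01 3.508e-01 2.405e-01] [np.float64(0.0), np.float64(0.0), np.float64(0.0)]
[[ 0.303  0.798  0.522]
 [ 0.4   -0.603  0.69 ]
 [ 0.865 -0.    -0.502]]
target [ 0.48190511 -0.28655363  0.111     ]
4 [  3.  31. 100. -35.  60.  31.] err 0.000 dq 1.2
8 [  2.  27.  98. -33.  64.  27.] err 0.000 dq 1.1
12 [  1.  23.  97. -32.  69.  22.] err 0.000 dq 1.2
16 [  0.  19.  94. -31.  74.  18.] err 0.000 dq 1.2

4 [-22.  13.  97.  -8.  65.  -5.] err 0.000 dq 6.6
8 [-44.  15.  95.  17.  71. -28.] err 0.000 dq 5.6
12 [-59.  24.  89.  35.  85. -39.] err 0.000 dq 4.0
16 [-69.  35.  80.  49. 101. -39.] err 0.000 dq 3.8

4 [-64.  34.  84.  51.  96. -37.] err 0.000 dq 1.4
4 [-64.  42.  87.  51.  89. -46.] err 0.000 dq 2.1
LEFT
[  7.  36. 100. -20.  16. -61.] 4.647874362623014e-10
[  7.  36. 100. -20.  16. 119.] 3.3306690738754696e-15
[[-0.3, -0.8, -0.52], [-0.4, 0.6, -0.69], [0.87, -0.0, -0.5]]
4 [  5.  29. 101. -13.  21. -70.] err 0.000 dq 2.0
8 [  3.  22. 102.  -8.  27. -77.] err 0.000 dq 1.8
12 [  1.  14. 101.  -4.  34. -83.] err 0.000 dq 1.9
16 [ -1.   8. 100.  -2.  43. -87.] err 0.000 dq 2.1

4 [  -6.   16.   85.   -7.   68. -104.] err 0.000 dq 5.9
8 [  -7.   26.   72.  -18.   89. -119.] err 0.000 dq 4.5
12 [  -7.   37.   62.  -33.  102. -136.] err 0.000 dq 4.4
16 [  -8.   46.   57.  -53.  108. -154.] err 0.000 dq 5.0

4 [ -11.   49.   68.  -52.   96. -144.] err 0.000 dq 2.8
[[0.3, 0.8, -0.52], [0.4, -0.6, -0.69], [-0.87, 0.0, -0.5]]
4 [  5.  29. 101. -13.  21. 110.] err 0.000 dq 2.0
8 [  3.  22. 102.  -8.  27. 103.] err 0.000 dq 1.8
12 [  1.  14. 101.  -4.  34.  97.] err 0.000 dq 1.9
16 [ -1.   8. 100.  -2.  43.  93.] err 0.000 dq 2.1

4 [-6. 16. 85. -7. 68. 76.] err 0.000 dq 5.9
8 [ -7.  26.  72. -18.  89.  61.] err 0.000 dq 4.5
12 [ -7.  37.  62. -33. 102.  44.] err 0.000 dq 4.4
16 [ -8.  46.  57. -53. 108.  26.] err 0.000 dq 5.0

4 [-11.  49.  68. -52.  96.  36.] err 0.000 dq 2.8
```

```bash
python3 - <<'E'
from fk import *
p,R,o=st();RT=upright(R,YO)
c=TF-.046*YO+[0,0,.065];pt=c+.034*Z-.0173*YO
a=plan([.45,.0,.25],R,.8,n=8);plan(pt+[0,0,.12]-.06*YO,RT,.8,p0=a[0],R0=a[1],n=20)
E
```

```text
dist 224 turn 0 rows 8
0.8 -17.7 -0.7 -21.6 0.00 0.00 0.00; 0.8 -17.7 -0.7 -21.6 0.00 0.00 0.00; 0.8 -17.7 -0.7 -21.6 0.00 0.00 0.00; 0.8 -17.7 -0.7 -21.6 0.00 0.00 0.00; 0.8 -17.7 -0.7 -21.6 0.00 0.00 0.00
0.8 -17.7 -0.7 -21.6 0.00 0.00 0.00; 0.8 -17.7 -0.7 -21.6 0.00 0.00 0.00; 0.8 -17.7 -0.7 -21.6 0.00 0.00 0.00
dist 335 turn 94 rows 20
0.8 -13.9 1.8 9.2 -0.43 4.38 1.62; 0.8 -14.5 2.1 8.1 -0.43 4.38 1.62; 0.8 -15.0 2.5 7.0 -0.43 4.38 1.62; 0.8 -15.4 2.9 5.8 -0.43 4.38 1.62; 0.8 -15.8 3.3 4.7 -0.43 4.38 1.62
0.8 -16.0 3.7 3.5 -0.43 4.38 1.62; 0.8 -16.1 4.1 2.3 -0.43 4.38 1.62; 0.8 -16.1 4.6 1.1 -0.43 4.38 1.62; 0.8 -16.0 5.0 -0.1 -0.43 4.38 1.62; 0.8 -15.8 5.5 -1.3 -0.43 4.38 1.62
0.8 -15.5 5.9 -2.4 -0.43 4.38 1.62; 0.8 -15.1 6.4 -3.6 -0.43 4.38 1.62; 0.8 -14.6 6.8 -4.7 -0.43 4.38 1.62; 0.8 -14.0 7.3 -5.7 -0.43 4.38 1.62; 0.8 -13.3 7.7 -6.7 -0.43 4.38 1.62
0.8 -12.5 8.1 -7.6 -0.43 4.38 1.62; 0.8 -11.7 8.5 -8.5 -0.43 4.38 1.62; 0.8 -10.7 8.9 -9.3 -0.43 4.38 1.62; 0.8 -9.7 9.3 -10.0 -0.43 4.38 1.62; 0.8 -8.7 9.6 -10.6 -0.43 4.38 1.62
```

Emit:
{"api": "arm_command", "payload": {
  "rows": "0.8 -8 0 -14 0 0 0; 0.8 -14 -0.5 -20 0 0 0; 0.8 -17.7 -0.7 -21.6 0 0 0; 0.8 -17.7 -0.7 -21.6 0 0 0; 0.8 -17.7 -0.7 -21.6 0 0 0"
}}

```text
time_s: 3.12
position: [0.4549, 0.0198, 0.1527]
tool_rot: [[0.103, 0.993, -0.06], [0.86, -0.119, -0.497], [-0.501, -0.0, -0.866]]
ft_force: [0.2, -0.1, -0.9]
grip_width: 0.0602
```

Emit:
{"api": "arm_command", "payload": {
  "rows": "0.8 -17.7 -0.7 -21.6 0 0 0; 0.8 -17.7 -0.7 -21.6 0 0 0; 0.8 -17.7 -0.7 -21.6 0 0 0; 0.8 -17.7 -0.7 -21.6 0 0 0"
}}

```text
time_s: 3.45
position: [0.4497, 0.0023, 0.2631]
tool_rot: [[0.103, 0.993, -0.059], [0.86, -0.119, -0.497], [-0.501, 0.0, -0.866]]
ft_force: [-0.6, -0.2, -1.8]
grip_width: 0.0603
```

Emit:
{"api": "arm_command", "payload": {
  "rows": "0.8 -13.9 1.8 9.2 -0.43 4.38 1.62; 0.8 -14.5 2.1 8.1 -0.43 4.38 1.62; 0.8 -15 2.5 7 -0.43 4.38 1.62; 0.8 -15.4 2.9 5.8 -0.43 4.38 1.62; 0.8 -15.8 3.3 4.7 -0.43 4.38 1.62"
}}

```text
time_s: 3.87
position: [0.4491, -0.0817, 0.2572]
tool_rot: [[0.247, 0.968, 0.048], [0.96, -0.238, -0.15], [-0.133, 0.083, -0.988]]
ft_force: [0.7, -0.2, -1.9]
grip_width: 0.0606
```

Emit:
{"api": "arm_command", "payload": {
  "rows": "0.8 -16 3.7 3.5 -0.43 4.38 1.62; 0.8 -16.1 4.1 2.3 -0.43 4.38 1.62; 0.8 -16.1 4.6 1.1 -0.43 4.38 1.62; 0.8 -16 5 -0.1 -0.43 4.38 1.62; 0.8 -15.8 5.5 -1.3 -0.43 4.38 1.62"
}}

```text
time_s: 4.28
position: [0.4481, -0.1658, 0.2524]
tool_rot: [[0.335, 0.921, 0.197], [0.906, -0.373, 0.2], [0.257, 0.112, -0.96]]
ft_force: [1.2, 0.9, -1.8]
grip_width: 0.0604
```

Emit:
{"api": "arm_command", "payload": {
  "rows": "0.8 -15.5 5.9 -2.4 -0.43 4.38 1.62; 0.8 -15.1 6.4 -3.6 -0.43 4.38 1.62; 0.8 -14.6 6.8 -4.7 -0.43 4.38 1.62; 0.8 -14 7.3 -5.7 -0.43 4.38 1.62; 0.8 -13.3 7.7 -6.7 -0.43 4.38 1.62"
}}

```text
time_s: 4.7
position: [0.4469, -0.2497, 0.2475]
tool_rot: [[0.355, 0.861, 0.364], [0.709, -0.502, 0.495], [0.609, 0.082, -0.789]]
ft_force: [0.2, -0.4, -2.0]
grip_width: 0.0606
```

Emit:
{"api": "arm_command", "payload": {
  "rows": "0.8 -12.5 8.1 -7.6 -0.43 4.38 1.62; 0.8 -11.7 8.5 -8.5 -0.43 4.38 1.62; 0.8 -10.7 8.9 -9.3 -0.43 4.38 1.62; 0.8 -9.7 9.3 -10 -0.43 4.38 1.62; 0.8 -8.7 9.6 -10.6 -0.43 4.38 1.62"
}}

```text
time_s: 5.12
position: [0.4458, -0.3334, 0.2427]
tool_rot: [[0.303, 0.797, 0.523], [0.401, -0.604, 0.689], [0.865, 0.001, -0.502]]
ft_force: [0.6, 0.3, -1.7]
grip_width: 0.0606
```

```bash
python3 - <<'E'
from h import *
from fk import *
p,R,o=st();RT=upright(R,YO);print(p,R.round(3),o["grip_width"],o["time_s"])
t=grab("top","top2");s=grab("side","side2")
a=cv2.resize(t[110:250,305:415],None,fx=3.6,fy=3.6,interpolation=2);b=cv2.resize(s[80:220,215:325],None,fx=3.6,fy=3.6,interpolation=2)
cv2.imwrite("pics/c5.png",np.hstack([a,b]))
E
```

```text
[ 0.44580954 -0.33339552  0.24268768] [[ 0.303  0.797  0.523]
 [ 0.401 -0.604  0.689]
 [ 0.865  0.001 -0.502]] 0.06057496217605152 5.1167
```

View pics/c5.png

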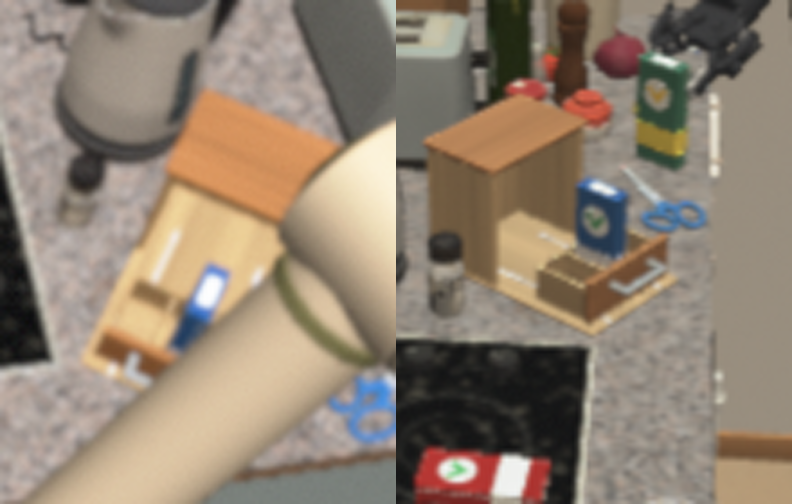

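Green is held upright, parallel to blue (side half, at about (662,110)). Now I'll check the camera's bias against the held carton, then locate blue with the bias removed.

```bash
cat > sil.py <<'E'
from h import *
from fk import *
def box(c): # 8 corners of an upright carton, faces along YO
    return np.array([c+sx*.031*XO+sy*.012*YO+sz*.065*Z for sx in(-1,1) for sy in(-1,1) for sz in(-1,1)])
def hull(n,c): return cv2.convexHull(proj(n,box(np.array(c))).astype(np.float32)).reshape(-1,2)
def ext(P): return np.array([P[:,0].min(),P[:,0].max(),P[:,1].min(),P[:,1].max()])
E
python3 - <<'E'
from sil import *
s=cv2.imread("pics/side2.png");t=cv2.imread("pics/top2.png")
p=np.array([.44581,-.33340,.24269]);c=p+.0173*YO-.034*Z
hs=cv2.cvtColor(s,cv2.COLOR_BGR2HSV)
# print saturation profiles
def mask(bx,lo,hi):
    bl=blobs(s,lo,hi,bx,6);m=np.any([b[3] for b in bl],0);P=np.argwhere(m)[:,::-1];return m,np.array([P[:,0].min()-.5,P[:,0].max()+.5,P[:,1].min()-.5,P[:,1].max()+.5])
m,e=mask((278,88,312,130),(20,80,30),(100,255,255));print("green meas",e,"pred",ext(hull("side",c)).round(1))
m,e=mask((262,125,284,155),(100,90,40),(130,255,255));print("blue meas",e)
for tf in(TF,TF+[-.004,.004,0],TF+[.004,-.004,0]): print("pred",tf,ext(hull("side",tf+[0,0,.065])).round(1),ext(hull("top",tf+[0,0,.065])).round(1))
g=cv2.cvtColor(s,cv2.COLOR_BGR2GRAY)
print("green rows u profile v=100",hs[100,285:312].tolist())
print("blue u profile v=142",hs[142,262:286].tolist())
t0=cv2.imread("pics/top1.png");ht=cv2.cvtColor(t0,cv2.COLOR_BGR2HSV)
b=blobs(t0,(100,90,40),(130,255,255),(345,175,375,212),5);P=np.vstack([np.argwhere(x[3])[:,::-1] for x in b]);print("top blue",P.min(0)-.5,P.max(0)+.5)
E
```

```text
green meas [281.5 295.5  95.5 123.5] pred [279.6 296.   93.  126.7]
blue meas [265.5 278.5 129.5 150.5]
pred [ 0.52  -0.236  0.012] [263.4 278.9 129.  162.2] [346.6 367.9 182.9 215. ]
pred [ 0.516 -0.232  0.012] [264.2 279.8 129.5 162.7] [345.9 367.1 184.1 216.1]
pred [ 0.524 -0.24   0.012] [262.5 277.9 128.6 161.7] [347.4 368.7 181.8 213.9]
green rows u profile v=100 [[69, 81, 66], [68, 77, 66], [69, 81, 66], [69, 81, 66], [69, 81, 66], [69, 80, 67], [69, 76, 70], [69, 83, 74], [70, 87, 85], [69, 81, 85], [63, 58, 88], [51, 35, 102], [27, 23, 121], [20, 25, 154], [19, 25, 166], [22, 22, 130], [15, 13, 79], [150, 5, 50], [30, 6, 40], [15, 29, 53], [17, 30, 60], [19, 35, 59], [15, 22, 46], [0, 7, 39], [17, 28, 64], [17, 41, 118], [19, 42, 145]]
blue u profile v=142 [[16, 107, 114], [16, 104, 113], [14, 66, 96], [107, 63, 77], [106, 83, 83], [90, 8, 98], [32, 29, 116], [50, 55, 107], [58, 79, 97], [49, 60, 106], [32, 38, 121], [26, 18, 113], [106, 70, 87], [106, 132, 83], [105, 135, 87], [106, 122, 90], [107, 48, 102], [21, 14, 128], [18, 34, 150], [17, 33, 149], [17, 28, 145], [18, 10, 125], [107, 62, 120], [106, 116, 143]]
top blue [353.5 183.5] [367.5 206.5]
```

```bash
python3 - <<'E'
from sil import *
s=cv2.imread("pics/side2.png")
d=lambda r:s[r].astype(int)
for v in(104,108,118):print(v,[tuple(map(int,x)) for x in s[v,276:300]])
for u in(284,290):print("col",u,[tuple(map(int,x)) for x in s[88:100,u]],[tuple(map(int,x)) for x in s[118:132,u]])
for u in(268,272,275):print("blue col",u,[tuple(map(int,x)) for x in s[124:136,u]])
for v in(136,146):print("blue row",v,[tuple(map(int,x)) for x in s[v,260:284]])
p=np.array([.44581,-.33340,.24269]);c=p+.0173*YO-.034*Z
print(hull("side",c).round(1).tolist());print(hull("side",TF+[0,0,.065]).round(1).tolist())
E
```

```text
104 [(130, 140, 147), (135, 145, 155), (134, 145, 155), (131, 141, 150), (127, 137, 144), (112, 123, 124), (80, 93, 84), (66, 82, 71), (79, 106, 114), (79, 119, 141), (95, 125, 143), (113, 131, 142), (110, 131, 142), (94, 116, 122), (72, 90, 83), (56, 72, 54), (52, 67, 46), (56, 72, 49), (64, 81, 58), (90, 102, 93), (116, 126, 127), (103, 109, 112), (66, 69, 70), (46, 46, 46)]
108 [(136, 148, 157), (137, 147, 154), (137, 148, 155), (136, 147, 156), (124, 141, 151), (92, 114, 120), (58, 77, 66), (55, 70, 51), (75, 88, 80), (100, 115, 117), (104, 126, 137), (92, 125, 141), (103, 128, 142), (114, 131, 139), (97, 112, 112), (66, 81, 67), (56, 72, 50), (60, 77, 53), (62, 80, 55), (77, 94, 79), (109, 121, 122), (128, 138, 146), (131, 141, 150), (129, 138, 146)]
118 [(134, 145, 152), (132, 143, 149), (128, 139, 145), (127, 138, 145), (122, 134, 141), (94, 122, 134), (56, 116, 136), (50, 117, 139), (51, 118, 141), (51, 119, 141), (51, 120, 142), (50, 120, 142), (50, 120, 142), (51, 121, 144), (51, 121, 144), (51, 122, 145), (55, 131, 156), (59, 141, 168), (62, 143, 170), (82, 144, 165), (114
[... 2000 characters left out ...]
 (98, 97, 96), (79, 62, 47), (77, 56, 37), (77, 57, 38), (78, 58, 41), (79, 61, 46), (80, 63, 50), (79, 61, 46), (78, 57, 39), (78, 56, 37), (84, 61, 39), (89, 64, 41), (89, 65, 45), (90, 77, 68), (82, 88, 95), (65, 87, 106), (64, 89, 110), (68, 95, 117), (77, 107, 130)]
[[296.0, 97.0999984741211], [294.20001220703125, 124.80000305175781], [290.79998779296875, 126.69999694824219], [279.6000061035156, 122.19999694824219], [280.79998779296875, 94.69999694824219], [284.3999938964844, 93.0]]
[[278.8999938964844, 133.8000030517578], [277.70001220703125, 160.0], [274.20001220703125, 162.1999969482422], [263.3999938964844, 157.10000610351562], [263.8999938964844, 131.0], [267.6000061035156, 129.0]]
```

```bash
python3 - <<'E'
from sil import *
TF=np.array([.5205,-.239,.012])
p,R,o=st();RT=upright(R,YO);print("tilt check",R.round(3)[2])
c=TF-.046*YO+[0,0,.065];pt=c+.034*Z-.0173*YO;print(pt)
a=plan(pt+[0,0,.125],RT,.8,n=4);a=plan(pt+[0,0,.055],RT,.8,p0=a[0],R0=a[1],n=4)
a=plan(pt+[0,0,.005],RT,.8,p0=a[0],R0=a[1],n=5)
E
```

```text
tilt check [ 0.865 -0.002 -0.502]
[ 0.48240511 -0.28955363  0.111     ]
dist 59 turn 180 rows 4
0.8 6.4 0.5 13.2 -11.52 -0.01 43.45; 0.8 4.0 -6.4 12.6 -11.52 -0.01 43.45; 0.8 -2.3 -9.5 10.9 -11.52 -0.01 43.45; 0.8 -9.0 -7.1 9.2 -11.52 -0.01 43.45
dist 70 turn 0 rows 4
0.8 8.8 0.0 15.1 0.00 0.00 0.00; 0.8 8.8 0.0 15.1 0.00 0.00 0.00; 0.8 8.8 0.0 15.1 0.00 0.00 0.00; 0.8 8.8 0.0 15.1 0.00 0.00 0.00
dist 50 turn 0 rows 5
0.8 5.0 0.0 8.6 0.00 0.00 0.00; 0.8 5.0 0.0 8.6 0.00 0.00 0.00; 0.8 5.0 0.0 8.6 0.00 0.00 0.00; 0.8 5.0 0.0 8.6 0.00 0.00 0.00; 0.8 5.0 0.0 8.6 0.00 0.00 0.00
```

Emit:
{"api": "arm_command", "payload": {
  "rows": "0.8 7.6 0.9 17.6 0 0 0; 0.8 7.6 0.9 17.6 0 0 0; 0.8 7.6 0.9 17.6 0 0 0; 0.8 -15.1 0 8.8 0 0 0; 0.8 -15.1 0 8.8 0 0 0"
}}

```text
time_s: 5.63
position: [0.4833, -0.2868, 0.201]
tool_rot: [[0.302, 0.8, 0.519], [0.407, -0.601, 0.688], [0.862, 0.004, -0.507]]
ft_force: [-0.8, -0.1, -1.1]
grip_width: 0.0605
```

Emit:
{"api": "arm_command", "payload": {
  "rows": "0.8 -15.1 0 8.8 0 0 0; 0.8 -13.1 0 7.6 0 0 0; 0.8 0 0 0 0 0 0"
}}

```text
time_s: 5.88
position: [0.4824, -0.2873, 0.166]
tool_rot: [[0.306, 0.798, 0.519], [0.401, -0.602, 0.69], [0.864, -0.003, -0.504]]
ft_force: [-1.0, -0.5, -0.8]
grip_width: 0.0603
```

```bash
python3 - <<'E'
from h import *
from plan import *
p,R,o=st();print(p,o["ft_force"])
t=grab("top","top3");s=grab("side","side3")
cv2.imwrite("pics/c6.png",np.hstack([cv2.resize(t[130:250,305:405],None,fx=4,fy=4,interpolation=2),cv2.resize(s[90:210,215:315],None,fx=4,fy=4,interpolation=2)]))
E
```

```text
[ 0.48237159 -0.28727255  0.16598315] [-0.97448639 -0.51629947 -0.82956719]
```

View pics/c6.png

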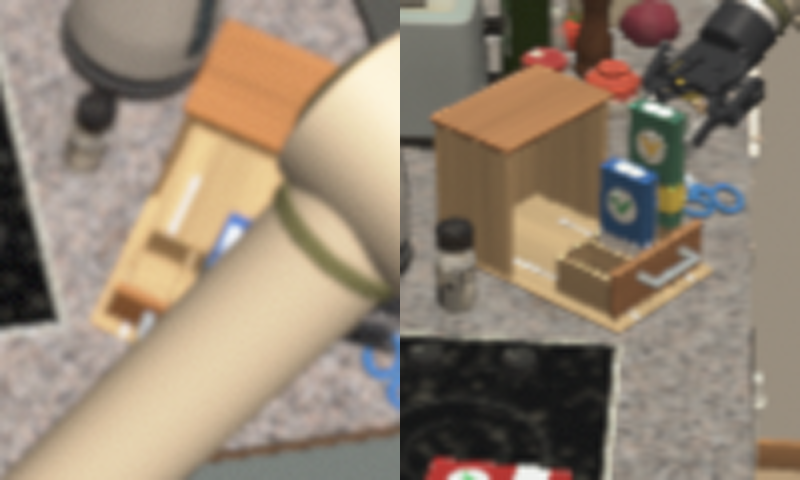

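```bash
python3 - <<'E'
from sil import *
c=np.array([.48237,-.28727,.16598])+.0173*YO-.034*Z
tf=np.array([.5205,-.239,.077])
print(hull("side",c).round(1).tolist(),hull("side",tf).round(1).tolist())
s=cv2.imread("pics/side3.png")
for v in(122,128):print(v,[tuple(map(int,x)) for x in s[v,268:292]])
for v in(138,):print(v,[tuple(map(int,x)) for x in s[v,262:292]])
for u in (277,281):print("col",u,[tuple(map(int,x)) for x in s[108:122,u]])
E
```

```text
[[286.20001220703125, 118.19999694824219], [284.70001220703125, 145.10000610351562], [281.29998779296875, 147.10000610351562], [270.29998779296875, 142.3000030517578], [271.1000061035156, 115.5999984741211], [274.70001220703125, 113.69999694824219]] [[278.79998779296875, 133.39999389648438], [277.6000061035156, 159.60000610351562], [274.1000061035156, 161.8000030517578], [263.29998779296875, 156.8000030517578], [263.8999938964844, 130.6999969482422], [267.5, 128.6999969482422]]
122 [(124, 135, 143), (126, 136, 144), (121, 131, 139), (109, 118, 123), (83, 94, 89), (57, 71, 53), (57, 71, 55), (71, 85, 76), (80, 94, 88), (84, 96, 90), (75, 87, 78), (58, 72, 55), (53, 67, 47), (52, 66, 45), (51, 66, 46), (54, 71, 48), (60, 78, 54), (72, 89, 71), (98, 112, 104), (132, 143, 145), (141, 150, 154), (110, 116, 118), (71, 72, 73), (53, 52, 53)]
128 [(131, 133, 137), (131, 135, 141), (131, 138, 143), (116, 125, 126), (81, 92, 84), (57, 71, 54), (70, 84, 74), (95, 109, 111), (98, 120, 132), (79, 117, 137), (86, 121, 141), (107, 128, 139), (102, 117, 120), (74, 88, 79), (56, 71, 51), (58, 75, 51)
[... 333 characters left out ...]
82, 59, 40), (87, 62, 40), (90, 66, 45), (95, 83, 73), (85, 107, 115), (56, 119, 140), (51, 122, 144), (56, 132, 155), (60, 141, 166), (60, 142, 168), (74, 147, 169), (112, 138, 142), (156, 127, 92), (180, 131, 78), (164, 117, 70), (132, 102, 71), (140, 108, 77)]
col 277 [(61, 60, 61), (57, 56, 56), (53, 53, 53), (56, 56, 56), (65, 65, 66), (92, 96, 98), (140, 149, 150), (155, 167, 154), (231, 235, 232), (219, 225, 219), (114, 131, 105), (57, 73, 49), (52, 66, 46), (56, 70, 52)]
col 281 [(45, 45, 46), (46, 46, 45), (56, 56, 56), (55, 57, 58), (66, 74, 78), (58, 59, 60), (58, 58, 59), (83, 88, 89), (142, 150, 145), (219, 226, 218), (227, 232, 228), (130, 149, 127), (62, 80, 56), (51, 66, 45)]
```

Relative to blue, green's predicted and measured edges agree to about 0.3 px (1 mm) in the side view, so I'll descend.

Emit:
{"api": "arm_command", "payload": {
  "rows": "0.8 -9.1 0.7 4.2 0 0 0; 0.8 -9.1 0.7 4.2 0 0 0; 0.8 -8.7 0 5 0 0 0; 0.8 -8.7 0 5 0 0 0"
}}

```text
time_s: 6.32
position: [0.4825, -0.2908, 0.1263]
tool_rot: [[0.305, 0.798, 0.52], [0.402, -0.603, 0.689], [0.864, -0.001, -0.504]]
ft_force: [0.3, 0.4, -2.1]
grip_width: 0.0605
```

Emit:
{"api": "arm_command", "payload": {
  "rows": "0.8 -3.5 0 2 0 0 0; 0.8 -3.5 0 2 0 0 0; 0.8 0 0 0 0 0 0"
}}

```text
time_s: 6.57
position: [0.4825, -0.2907, 0.1183]
tool_rot: [[0.305, 0.798, 0.52], [0.4, -0.603, 0.69], [0.864, -0.002, -0.503]]
ft_force: [-0.1, 0.7, -1.8]
grip_width: 0.0605
```

Emit:
{"api": "arm_command", "payload": {
  "rows": "0.8 -1.7 0 1 0 0 0; 0.8 -1.7 0 1 0 0 0; 0.8 0 0 0 0 0 0"
}}

```text
time_s: 6.82
position: [0.4826, -0.2908, 0.1151]
tool_rot: [[0.305, 0.798, 0.52], [0.401, -0.603, 0.689], [0.864, -0.001, -0.504]]
ft_force: [-0.4, 0.0, -2.0]
grip_width: 0.0606
```

Emit:
{"api": "arm_command", "payload": {
  "rows": "0.8 -1.7 0 1 0 0 0; 0.8 0 0 0 0 0 0"
}}

```text
time_s: 6.98
position: [0.4827, -0.2909, 0.1136]
tool_rot: [[0.304, 0.798, 0.521], [0.401, -0.603, 0.689], [0.864, -0.0, -0.503]]
ft_force: [0.2, -0.4, 2.1]
grip_width: 0.0605
```

Emit:
{"api": "arm_command", "payload": {
  "rows": "0.8 -1.7 0 1 0 0 0; 0.8 0 0 0 0 0 0"
}}

```text
time_s: 7.15
position: [0.4831, -0.2912, 0.1133]
tool_rot: [[0.3, 0.798, 0.523], [0.401, -0.603, 0.689], [0.865, 0.003, -0.501]]
ft_force: [-1.4, -1.7, 12.5]
grip_width: 0.0609
```

Emit:
{"api": "arm_command", "payload": {
  "rows": "0.8 1 0 -0.6 0 0 0; 0.4 0 0 0 0 0 0; 0.2 0 0 0 0 0 0; 0 0 0 0 0 0 0; 0 0 0 0 0 0 0"
}}

```text
time_s: 7.57
position: [0.4825, -0.2906, 0.1121]
tool_rot: [[0.305, 0.798, 0.52], [0.401, -0.603, 0.69], [0.864, -0.002, -0.504]]
ft_force: [-0.1, -0.6, -0.5]
grip_width: 0.0854
```

Emit:
{"api": "arm_command", "payload": {
  "rows": "0 0 0 0 0 0 0; 0 0 0 -10 0 0 0; 0 0 0 -20 0 0 0; 0 0 0 -30 0 0 0; 0 0 0 -35 0 0 0"
}}

```text
time_s: 7.98
position: [0.4323, -0.3564, 0.1607]
tool_rot: [[0.305, 0.799, 0.519], [0.4, -0.602, 0.691], [0.864, -0.003, -0.503]]
ft_force: [0.2, 0.5, -0.1]
grip_width: 0.0853
```

Emit:
{"api": "arm_command", "payload": {
  "rows": "0 20 0 -30 0 0 0; 0 30 0 -20 0 0 0; 0 30 0 -20 0 0 0; 0 30 0 -10 0 0 0"
}}

```text
time_s: 8.32
position: [0.4237, -0.3688, 0.298]
tool_rot: [[0.305, 0.797, 0.522], [0.402, -0.605, 0.688], [0.863, -0.0, -0.505]]
ft_force: [-0.4, 0.1, 0.2]
grip_width: 0.0854
```

```bash
python3 - <<'E'
from h import *
from plan import *
p,R,o=st();print(p,o["q"].round(1))
t=grab("top","top4");s=grab("side","side4")
cv2.imwrite("pics/c7.png",np.hstack([cv2.resize(t[130:250,305:405],None,fx=4,fy=4,interpolation=2),cv2.resize(s[90:210,215:315],None,fx=4,fy=4,interpolation=2)]))
E
```

```text
[ 0.42369733 -0.36876157  0.29798934] [-71.9  31.1  70.4  50.1 112.4 -29.4]
```

View pics/c7.png

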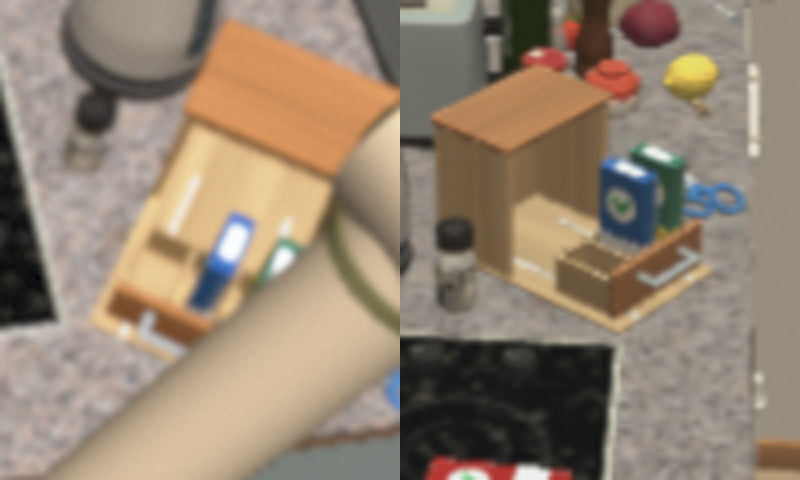

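Green stands upright beside blue (side half, about (655,185)), and blue hasn't moved. Next is red.

```bash
python3 - <<'E'
from sil import *
e=np.array([-np.cos(np.radians(4)),np.sin(np.radians(4)),0]);_,z=Rlean(e,30)
RG=mk(z,[-e[1]*-1*-1 if 0 else e[1],-e[0],0]);print(RG.round(3))
g=np.array([.621,.167,.031])+.034*e;print(g)
p,R,o=st()
a=path([.44,-.08,.30],R@Ro.from_rotvec(Ro.from_matrix(R.T@RG).as_rotvec()*.5).as_matrix(),n=12);print()
b=path(g+[0,0,.09]-.05*z*0,RG,*a,n=12);print();c=path(g,RG,*b,n=4)
A=plan(a[0],a[1],0);B=plan(b[0],b[1],0,p0=A[0],R0=A[1]);plan(g,RG,0,p0=B[0],R0=B[1],n=4)
print(onz("top",[(184,192),(209,236),(183,249)],.07).round(3),onz("top",[(269,140)],.17).round(3))
E
```

```text
[[-0.864  0.07   0.499]
 [ 0.06   0.998 -0.035]
 [-0.5   -0.    -0.866]]
[0.58708282 0.16937172 0.031     ]
4 [-65.  23.  79.  43. 106. -50.] err 0.000 dq 4.6
8 [-56.  14.  87.  37.  97. -65.] err 0.000 dq 3.4
12 [-43.   7.  93.  31.  86. -75.] err 0.000 dq 3.6

4 [-24.  10.  97.  24.  64. -81.] err 0.000 dq 5.5
8 [ -7.  17.  98.  12.  43. -81.] err 0.000 dq 4.8
12 [  7.  27.  96. -12.  28. -70.] err 0.000 dq 7.6

4 [  7.  36. 100. -22.  15. -59.] err 0.000 dq 3.7
dist 288 turn 70 rows 11
0 11.1 -14.7 18.7 1.53 -2.26 -5.76; 0 13.2 -13.0 18.5 1.53 -2.26 -5.76; 0 15.1 -11.0 18.3 1.53 -2.26 -5.76; 0 16.9 -8.9 17.9 1.53 -2.26 -5.76; 0 18.3 -6.7 17.4 1.53 -2.26 -5.76
0 19.6 -4.3 16.8 1.53 -2.26 -5.76; 0 20.5 -1.9 16.1 1.53 -2.26 -5.76; 0 21.2 0.6 15.3 1.53 -2.26 -5.76; 0 21.6 3.2 14.4 1.53 -2.26 -5.76; 0 21.7 5.7 13.5 1.53 -2.26 -5.76
0 21.5 8.3 12.4 1.53 -2.26 -5.76
dist 340 turn 70 rows 11
0 8.4 11.5 27.4 1.53 -2.26 -5.76; 0 8.2 13.1 26.8 1.53 -2.26 -5.76; 0 7.9 14.6 26.1 1.53 -2.26 -5.76; 0 7.4 16.1 25.4 1.53 -2.26 -5.76; 0 6.7 17.5 24.7 1.53 -2.26 -5.76
0 5.8 18.7 23.9 1.53 -2.26 -5.76; 0 4.8 19.9 23.2 1.53 -2.26 -5.76; 0 3.6 20.9 22.5 1.53 -2.26 -5.76; 0 2.4 21.8 21.8 1.53 -2.26 -5.76; 0 1.0 22.6 21.2 1.53 -2.26 -5.76
0 -0.5 23.1 20.5 1.53 -2.26 -5.76
dist 90 turn 0 rows 4
0 11.2 0.0 19.5 0.00 0.00 0.00; 0 11.2 0.0 19.5 0.00 0.00 0.00; 0 11.2 0.0 19.5 0.00 0.00 0.00; 0 11.2 0.0 19.5 0.00 0.00 0.00
[[0.641 0.39  0.07 ]
 [0.455 0.31  0.07 ]
 [0.42  0.403 0.07 ]] [[0.76  0.055 0.17 ]]
```

```bash
python3 - <<'E'
from sil import *
e=np.array([-np.cos(np.radians(4)),np.sin(np.radians(4)),0]);_,z=Rlean(e,25)
RG=mk(z,[e[1],-e[0],0])
g=np.array([.621,.167,.031])+.034*e
p,R,o=st()
A=plan([.44,-.08,.30],R@Ro.from_rotvec(Ro.from_matrix(R.T@RG).as_rotvec()*.5).as_matrix(),0,n=12)
B=plan(g+[0,0,.09],RG,0,p0=A[0],R0=A[1],n=13)
a=path(*A);b=path(*B,*a,n=12);c=path(g,RG,*b,n=4);print()
RT=upright(RG,-YO);pl=np.array([.5205,-.239,.012])+.046*YO+[0,0,.099]+.0187*YO
d=path([.5,.1,.28],RG,*c);print();d=path(pl+[0,0,.12]+.05*YO,RT,*d);d=path(pl,RT,*d,n=4);print(pl)
E
```

```text
dist 288 turn 69 rows 12
0 10.2 -13.5 17.1 1.62 -1.96 -5.18; 0 11.9 -12.0 17.1 1.62 -1.96 -5.18; 0 13.5 -10.3 17.0 1.62 -1.96 -5.18; 0 14.9 -8.6 16.7 1.62 -1.96 -5.18; 0 16.2 -6.7 16.4 1.62 -1.96 -5.18
0 17.3 -4.7 16.0 1.62 -1.96 -5.18; 0 18.1 -2.7 15.5 1.62 -1.96 -5.18; 0 18.8 -0.6 14.9 1.62 -1.96 -5.18; 0 19.3 1.5 14.3 1.62 -1.96 -5.18; 0 19.5 3.7 13.5 1.62 -1.96 -5.18
0 19.5 5.8 12.7 1.62 -1.96 -5.18; 0 19.3 7.9 11.9 1.62 -1.96 -5.18
dist 340 turn 69 rows 13
0 6.2 10.4 23.2 1.49 -1.81 -4.78; 0 6.0 11.5 22.8 1.49 -1.81 -4.78; 0 5.7 12.5 22.3 1.49 -1.81 -4.78; 0 5.3 13.6 21.8 1.49 -1.81 -4.78; 0 4.8 14.6 21.2 1.49 -1.81 -4.78
0 4.2 15.5 20.7 1.49 -1.81 -4.78; 0 3.6 16.3 20.2 1.49 -1.81 -4.78; 0 2.8 17.1 19.6 1.49 -1.81 -4.78; 0 1.9 17.8 19.1 1.49 -1.81 -4.78; 0 1.0 18.4 18.6 1.49 -1.81 -4.78
0 0.0 19.0 18.1 1.49 -1.81 -4.78; 0 -1.0 19.4 17.6 1.49 -1.81 -4.78; 0 -2.1 19.7 17.1 1.49 -1.81 -4.78
4 [-67.  25.  77.  44. 109. -45.] err 0.000 dq 3.6
8 [-60.  19.  82.  39. 103. -57.] err 0.000 dq 2.9
12 [-52.  13.  87.  35.  96. -67.] err 0.000 dq 2.2
16 [-42.   8.  91.  30.  88. -74.] err 0.000 dq 2.7
4 [-24.  11.  95.  23.  68. -80.] err 0.000 dq 5.1
8 [ -7.  18.  95.  12.  49. -80.] err 0.000 dq 4.4
12 [  7.  28.  92.  -8.  35. -74.] err 0.000 dq 5.8
4 [  7.  36.  97. -12.  23. -69.] err 0.000 dq 3.1

4 [  5.  28.  98.  -8.  29. -75.] err 0.000 dq 1.9
8 [  3.  21.  98.  -5.  37. -79.] err 0.000 dq 2.0
12 [  1.  14.  96.  -3.  45. -83.] err 0.000 dq 2.2
16 [ -2.   7.  93.  -1.  55. -87.] err 0.000 dq 2.4

4 [  -5.   17.   79.   -8.   79. -103.] err 0.000 dq 5.5
8 [  -6.   28.   67.  -20.   97. -119.] err 0.000 dq 4.2
12 [  -6.   38.   58.  -37.  108. -137.] err 0.000 dq 4.8
16 [  -7.   46.   55.  -57.  111. -156.] err 0.000 dq 5.1
4 [ -11.   51.   67.  -55.   99. -144.] err 0.000 dq 2.9
[ 0.55943743 -0.18732828  0.111     ]
```

Emit:
{"api": "arm_command", "payload": {
  "rows": "0 10.2 -13.5 17.1 1.6 -2 -5.2; 0 11.9 -12 17.1 1.6 -2 -5.2; 0 13.5 -10.3 17 1.6 -2 -5.2; 0 14.9 -8.6 16.7 1.6 -2 -5.2; 0 16.2 -6.7 16.4 1.6 -2 -5.2"
}}

```text
time_s: 8.83
position: [0.4308, -0.2466, 0.2957]
tool_rot: [[-0.019, 0.929, 0.37], [0.72, -0.244, 0.65], [0.694, 0.278, -0.664]]
ft_force: [0.3, 0.7, -0.7]
grip_width: 0.0852
```

Emit:
{"api": "arm_command", "payload": {
  "rows": "0 17.3 -4.7 16 1.6 -2 -5.2; 0 18.1 -2.7 15.5 1.6 -2 -5.2; 0 18.8 -0.6 14.9 1.6 -2 -5.2; 0 19.3 1.5 14.3 1.6 -2 -5.2; 0 19.5 3.7 13.5 1.6 -2 -5.2"
}}

```text
time_s: 9.25
position: [0.4372, -0.1267, 0.2962]
tool_rot: [[-0.381, 0.882, 0.276], [0.834, 0.199, 0.514], [0.399, 0.426, -0.812]]
ft_force: [-0.1, -0.5, 0.0]
grip_width: 0.0856
```

Emit:
{"api": "arm_command", "payload": {
  "rows": "0 19.5 5.8 12.7 1.6 -2 -5.2; 0 19.3 7.9 11.9 1.6 -2 -5.2; 0 6.2 10.4 23.2 1.5 -1.8 -4.8; 0 6 11.5 22.8 1.5 -1.8 -4.8; 0 5.7 12.5 22.3 1.5 -1.8 -4.8"
}}

```text
time_s: 9.67
position: [0.4744, -0.0213, 0.2547]
tool_rot: [[-0.682, 0.684, 0.259], [0.728, 0.602, 0.328], [0.068, 0.412, -0.909]]
ft_force: [0.6, -0.7, -0.9]
grip_width: 0.0853
```

Emit:
{"api": "arm_command", "payload": {
  "rows": "0 5.3 13.6 21.8 1.5 -1.8 -4.8; 0 4.8 14.6 21.2 1.5 -1.8 -4.8; 0 4.2 15.5 20.7 1.5 -1.8 -4.8; 0 3.6 16.3 20.2 1.5 -1.8 -4.8; 0 2.8 17.1 19.6 1.5 -1.8 -4.8"
}}

```text
time_s: 10.08
position: [0.5311, 0.0748, 0.1855]
tool_rot: [[-0.866, 0.391, 0.31], [0.448, 0.884, 0.135], [-0.221, 0.256, -0.941]]
ft_force: [0.3, -0.5, -0.1]
grip_width: 0.0853
```

Emit:
{"api": "arm_command", "payload": {
  "rows": "0 1.9 17.8 19.1 1.5 -1.8 -4.8; 0 1 18.4 18.6 1.5 -1.8 -4.8; 0 0 19 18.1 1.5 -1.8 -4.8; 0 -1 19.4 17.6 1.5 -1.8 -4.8; 0 -2.1 19.7 17.1 1.5 -1.8 -4.8"
}}

```text
time_s: 10.5
position: [0.5876, 0.1708, 0.1163]
tool_rot: [[-0.905, 0.062, 0.421], [0.054, 0.998, -0.031], [-0.422, -0.005, -0.906]]
ft_force: [-0.2, -0.3, -0.0]
grip_width: 0.0852
```

Emit:
{"api": "arm_command", "payload": {
  "rows": "0 0 0 0 0 0 0; 0 0 0 0 0 0 0"
}}

```text
time_s: 10.67
position: [0.5866, 0.1707, 0.1159]
tool_rot: [[-0.906, 0.064, 0.418], [0.058, 0.998, -0.029], [-0.419, -0.002, -0.908]]
ft_force: [-0.7, -0.3, -0.2]
grip_width: 0.0853
```

```bash
python3 - <<'E'
from sil import *
e=np.array([-np.cos(np.radians(4)),np.sin(np.radians(4)),0]);_,z=Rlean(e,25)
RG=mk(z,[e[1],-e[0],0]);g=np.array([.621,.167,.031])+.034*e
p,R,o=st();print(p,o["q"].round(1),R.round(3));plan(g,RG,0,n=4)
t=grab("top","top5");s=grab("side","side5")
# tray check, top unobstructed?
for n,im,bx in(("top",t,(340,170,400,235)),("side",s,(255,115,300,170))):
  for nm,lo,hi in(("green",(55,70,30),(95,255,255)),("blue",(100,100,50),(128,255,255))):
    for B in blobs(im,lo,hi,bx,8): print(n,nm,B[0],B[1],B[2])
E
```

```text
[0.58661968 0.17065965 0.11589322] [  7.   28.4  92.4  -7.9  35.1 -73.9] [[-0.906  0.064  0.418]
 [ 0.058  0.998 -0.029]
 [-0.419 -0.002 -0.908]]
dist 85 turn 0 rows 4
0 8.8 -0.3 19.3 0.00 -0.06 0.08; 0 8.8 -0.3 19.3 0.00 -0.06 0.08; 0 8.8 -0.3 19.3 0.00 -0.06 0.08; 0 8.8 -0.3 19.3 0.00 -0.06 0.08
top green 49 [369.47 205.41] [366 200   9  12]
top blue 57 [357.93 199.33] [354 194   9  12]
top blue 21 [397.19 218.24] [396 213   4  11]
```

Emit:
{"api": "arm_command", "payload": {
  "rows": "0 8.8 -0.3 19.3 0 0 0; 0 8.8 -0.3 19.3 0 0 0; 0 8.8 -0.3 19.3 0 0 0; 0 8.8 -0.3 19.3 0 0 0; 0 0 0 0 0 0 0"
}}

```text
time_s: 11.18
position: [0.5864, 0.167, 0.0298]
tool_rot: [[-0.907, 0.069, 0.415], [0.061, 0.998, -0.031], [-0.417, -0.002, -0.909]]
ft_force: [-1.4, -0.1, -0.4]
grip_width: 0.0854
```

Emit:
{"api": "arm_command", "payload": {
  "rows": "0.3 0 0 0 0 0 0; 0.5 0 0 0 0 0 0; 0.7 0 0 0 0 0 0; 0.8 0 0 0 0 0 0; 0.8 0 0 0 0 0 0",
  "squeeze": 40
}}

```text
time_s: 11.6
position: [0.5886, 0.1683, 0.0347]
tool_rot: [[-0.903, 0.066, 0.424], [0.06, 0.998, -0.029], [-0.425, -0.001, -0.905]]
ft_force: [-2.8, -3.4, 8.1]
grip_width: 0.0609
```

Emit:
{"api": "arm_command", "payload": {
  "rows": "0.8 0 0 0 0 0 0; 0.8 0 0 0 0 0 0"
}}

```text
time_s: 11.77
position: [0.5886, 0.1683, 0.0348]
tool_rot: [[-0.903, 0.066, 0.424], [0.06, 0.998, -0.029], [-0.425, -0.001, -0.905]]
ft_force: [-3.1, -4.1, 7.7]
grip_width: 0.0607
```

```bash
python3 - <<'E'
from sil import *
p,R,o=st();print(p,R.round(3),o["grip_width"])
RT=upright(R,-YO);pl=np.array([.5205,-.239,.012])+.046*YO+[0,0,.065+.034]+(p[2]-.017)*YO;print(RT.round(3),pl)
A=plan([.5,.1,.27],R,.8,n=8);B=plan(pl+[0,0,.12]+.05*YO,RT,.8,p0=A[0],R0=A[1],n=21)
a=path(*A);b=path(*B,*a,n=20);c=path(pl,RT,*b,n=4)
E
```

```text
[0.5885893  0.16833493 0.03475905] [[-0.903  0.066  0.424]
 [ 0.06   0.998 -0.029]
 [-0.425 -0.001 -0.905]] 0.060654983187846526
[[-0.255 -0.799 -0.544]
 [-0.339  0.601 -0.724]
 [ 0.905 -0.    -0.425]] [ 0.55887115 -0.18807976  0.111     ]
dist 260 turn 0 rows 8
0.8 -3.0 -9.3 -31.1 0.00 0.00 0.00; 0.8 -3.0 -9.3 -31.1 0.00 0.00 0.00; 0.8 -3.0 -9.3 -31.1 0.00 0.00 0.00; 0.8 -3.0 -9.3 -31.1 0.00 0.00 0.00; 0.8 -3.0 -9.3 -31.1 0.00 0.00 0.00
0.8 -3.0 -9.3 -31.1 0.00 0.00 0.00; 0.8 -3.0 -9.3 -31.1 0.00 0.00 0.00; 0.8 -3.0 -9.3 -31.1 0.00 0.00 0.00
dist 266 turn 103 rows 21
0.8 -3.7 -11.5 3.8 1.01 3.90 -2.81; 0.8 -3.4 -11.6 3.8 1.01 3.90 -2.81; 0.8 -3.1 -11.7 3.8 1.01 3.90 -2.81; 0.8 -2.8 -11.8 3.8 1.01 3.90 -2.81; 0.8 -2.5 -11.9 3.8 1.01 3.90 -2.81
0.8 -2.2 -11.9 3.9 1.01 3.90 -2.81; 0.8 -1.8 -11.9 3.9 1.01 3.90 -2.81; 0.8 -1.5 -11.9 4.0 1.01 3.90 -2.81; 0.8 -1.2 -11.9 4.1 1.01 3.90 -2.81; 0.8 -0.9 -11.9 4.3 1.01 3.90 -2.81
0.8 -0.6 -11.9 4.4 1.01 3.90 -2.81; 0.8 -0.4 -11.8 4.6 1.01 3.90 -2.81; 0.8 -0.1 -11.7 4.8 1.01 3.90 -2.81; 0.8 0.1 -11.7 5.0 1.01 3.90 -2.81; 0.8 0.4 -11.6 5.2 1.01 3.90 -2.81
0.8 0.6 -11.4 5.5 1.01 3.90 -2.81; 0.8 0.7 -11.3 5.7 1.01 3.90 -2.81; 0.8 0.9 -11.2 6.0 1.01 3.90 -2.81; 0.8 1.0 -11.0 6.2 1.01 3.90 -2.81; 0.8 1.1 -10.8 6.5 1.01 3.90 -2.81
0.8 1.2 -10.7 6.8 1.01 3.90 -2.81
4 [  5.  28.  98.  -8.  29. -75.] err 0.000 dq 1.9
8 [  3.  21.  98.  -5.  36. -80.] err 0.000 dq 1.9
12 [  1.  14.  97.  -3.  44. -84.] err 0.000 dq 2.1
16 [ -2.   8.  94.  -1.  53. -87.] err 0.000 dq 2.3
4 [  -5.   15.   83.   -6.   73. -100.] err 0.000 dq 4.7
8 [  -6.   23.   72.  -15.   89. -112.] err 0.000 dq 3.8
12 [  -6.   32.   63.  -26.  102. -126.] err 0.000 dq 3.6
16 [  -7.   40.   57.  -41.  109. -141.] err 0.000 dq 3.9
20 [  -7.   46.   55.  -57.  111. -156.] err 0.000 dq 4.1
4 [ -11.   51.   67.  -55.   99. -144.] err 0.000 dq 2.9
```

Emit:
{"api": "arm_command", "payload": {
  "rows": "0.8 0 0 -14 0 0 0; 0.8 -3 -5 -28 0 0 0; 0.8 -3 -9.3 -31.1 0 0 0; 0.8 -3 -9.3 -31.1 0 0 0; 0.8 -3 -9.3 -31.1 0 0 0"
}}

```text
time_s: 12.18
position: [0.5387, 0.1389, 0.1625]
tool_rot: [[-0.905, 0.066, 0.421], [0.059, 0.998, -0.029], [-0.422, -0.001, -0.907]]
ft_force: [1.0, -0.5, -1.9]
grip_width: 0.0608
```

Emit:
{"api": "arm_command", "payload": {
  "rows": "0.8 -3 -9.3 -31.1 0 0 0; 0.8 -3 -9.3 -31.1 0 0 0; 0.8 -3 -9.3 -31.1 0 0 0; 0.8 -3 -9.3 -31.1 0 0 0"
}}

```text
time_s: 12.52
position: [0.4943, 0.1046, 0.2806]
tool_rot: [[-0.904, 0.066, 0.422], [0.059, 0.998, -0.029], [-0.423, -0.001, -0.906]]
ft_force: [1.0, -0.7, -1.7]
grip_width: 0.0605
```

```bash
python3 - <<'E'
from sil import *
p,R,o=st();print(p,R.round(3),o["grip_width"],o["time_s"])
RT=upright(R,-YO);pl=np.array([.5205,-.239,.012])+.046*YO+[0,0,.065+.034]+(.0348-.017)*YO
B=plan(pl+[0,0,.12]+.05*YO,RT,.8,n=21)
def T(x,y):return (225+(x+.5)/4.2-.5,125+(y+.5)/4.2-.5)
def S(x,y):return (200+(x+.5)/4.2-.5,95+(y+.5)/4.2-.5)
print("mill top",tri(S(17,278),T(187,50)),"foot front",onz("side",[S(27,425)],.01),onz("top",[T(187,165)],.03))
print("jar",onz("top",[T(437,133)],.1),onz("side",[S(122,218)],.105))
E
```

```text
[0.49433783 0.10462866 0.28062938] [[-0.904  0.066  0.422]
 [ 0.059  0.998 -0.029]
 [-0.423 -0.001 -0.906]] 0.060458516682943046 12.5167
dist 274 turn 103 rows 21
0.8 -3.8 -11.7 4.4 1.02 3.90 -2.80; 0.8 -3.5 -11.8 4.3 1.02 3.90 -2.80; 0.8 -3.2 -11.9 4.3 1.02 3.90 -2.80; 0.8 -2.9 -12.0 4.3 1.02 3.90 -2.80; 0.8 -2.6 -12.0 4.4 1.02 3.90 -2.80
0.8 -2.4 -12.1 4.4 1.02 3.90 -2.80; 0.8 -2.1 -12.1 4.5 1.02 3.90 -2.80; 0.8 -1.8 -12.1 4.5 1.02 3.90 -2.80; 0.8 -1.5 -12.1 4.7 1.02 3.90 -2.80; 0.8 -1.2 -12.1 4.8 1.02 3.90 -2.80
0.8 -1.0 -12.1 4.9 1.02 3.90 -2.80; 0.8 -0.7 -12.0 5.1 1.02 3.90 -2.80; 0.8 -0.5 -12.0 5.2 1.02 3.90 -2.80; 0.8 -0.3 -11.9 5.4 1.02 3.90 -2.80; 0.8 -0.1 -11.8 5.6 1.02 3.90 -2.80
0.8 0.1 -11.7 5.8 1.02 3.90 -2.80; 0.8 0.3 -11.6 6.1 1.02 3.90 -2.80; 0.8 0.4 -11.4 6.3 1.02 3.90 -2.80; 0.8 0.6 -11.3 6.5 1.02 3.90 -2.80; 0.8 0.7 -11.2 6.8 1.02 3.90 -2.80
0.8 0.7 -11.0 7.0 1.02 3.90 -2.80
mill top (array([0.76385162, 0.0551889 , 0.17441931]), np.float64(0.013369228621052208)) foot front [[0.75796359 0.05860407 0.01      ]] [[0.74404296 0.05254455 0.03      ]]
jar [[ 0.7039342  -0.16928294  0.1       ]] [[ 0.69391033 -0.16567518  0.105     ]]
```

Emit:
{"api": "arm_command", "payload": {
  "rows": "0.8 -3.8 -11.7 4.4 1 3.9 -2.8; 0.8 -3.5 -11.8 4.3 1 3.9 -2.8; 0.8 -3.2 -11.9 4.3 1 3.9 -2.8; 0.8 -2.9 -12 4.3 1 3.9 -2.8; 0.8 -2.6 -12 4.4 1 3.9 -2.8"
}}

```text
time_s: 12.93
position: [0.5179, 0.0441, 0.2677]
tool_rot: [[-0.984, -0.147, 0.096], [-0.159, 0.978, -0.134], [-0.074, -0.148, -0.986]]
ft_force: [-1.0, 0.4, -1.8]
grip_width: 0.0603
```

Emit:
{"api": "arm_command", "payload": {
  "rows": "0.8 -2.4 -12.1 4.4 1 3.9 -2.8; 0.8 -2.1 -12.1 4.5 1 3.9 -2.8; 0.8 -1.8 -12.1 4.5 1 3.9 -2.8; 0.8 -1.5 -12.1 4.7 1 3.9 -2.8; 0.8 -1.2 -12.1 4.8 1 3.9 -2.8"
}}

```text
time_s: 13.35
position: [0.5407, -0.0159, 0.2554]
tool_rot: [[-0.899, -0.386, -0.206], [-0.317, 0.9, -0.3], [0.301, -0.204, -0.932]]
ft_force: [0.4, -0.2, -1.3]
grip_width: 0.0606
```

Emit:
{"api": "arm_command", "payload": {
  "rows": "0.8 -1 -12.1 4.9 1 3.9 -2.8; 0.8 -0.7 -12 5.1 1 3.9 -2.8; 0.8 -0.5 -12 5.2 1 3.9 -2.8; 0.8 -0.3 -11.9 5.4 1 3.9 -2.8; 0.8 -0.1 -11.8 5.6 1 3.9 -2.8"
}}

```text
time_s: 13.77
position: [0.5634, -0.076, 0.2432]
tool_rot: [[-0.666, -0.608, -0.432], [-0.388, 0.777, -0.496], [0.637, -0.162, -0.753]]
ft_force: [-0.2, -0.7, -1.9]
grip_width: 0.0603
```

Emit:
{"api": "arm_command", "payload": {
  "rows": "0.8 0.1 -11.7 5.8 1 3.9 -2.8; 0.8 0.3 -11.6 6.1 1 3.9 -2.8; 0.8 0.4 -11.4 6.3 1 3.9 -2.8; 0.8 0.6 -11.3 6.5 1 3.9 -2.8; 0.8 0.7 -11.2 6.8 1 3.9 -2.8"
}}

```text
time_s: 14.18
position: [0.5859, -0.1362, 0.2311]
tool_rot: [[-0.326, -0.774, -0.543], [-0.358, 0.632, -0.687], [0.875, -0.029, -0.483]]
ft_force: [0.1, -0.1, -1.3]
grip_width: 0.0606
```

Emit:
{"api": "arm_command", "payload": {
  "rows": "0.8 0.7 -11 7 1 3.9 -2.8; 0.8 0 0 0 0 0 0; 0.8 0 0 0 0 0 0"
}}

```text
time_s: 14.43
position: [0.5899, -0.1476, 0.2276]
tool_rot: [[-0.254, -0.796, -0.549], [-0.342, 0.605, -0.719], [0.905, 0.005, -0.426]]
ft_force: [-1.1, 0.8, -0.5]
grip_width: 0.0606
```

```bash
python3 - <<'E'
from sil import *
p,R,o=st();print(p,R.round(3),o["q"].round(1))
t=grab("top","top6");s=grab("side","side6")
cv2.imwrite("pics/c8.png",np.hstack([cv2.resize(t[120:250,290:400],None,fx=3.6,fy=3.6,interpolation=2),cv2.resize(s[80:210,185:295],None,fx=3.6,fy=3.6,interpolation=2)]))
RT=mk(np.r_[-YO[:2]*np.cos(np.radians(25.1)),-np.sin(np.radians(25.1))],-XO)
pl=np.array([.5205,-.239,.012])+.046*YO+[0,0,.065+.034]+(.0348-.017)*YO
A=plan(pl+[0,0,.12],RT,.8,n=3);B=plan(pl+[0,0,.055],RT,.8,p0=A[0],R0=A[1],n=4);B=plan(pl+[0,0,.012],RT,.8,p0=B[0],R0=B[1],n=4)
E
```

```text
[ 0.5899483  -0.14757671  0.22762791] [[-0.254 -0.796 -0.549]
 [-0.342  0.605 -0.719]
 [ 0.905  0.005 -0.426]] [  -7.3   46.4   54.9  -57.1  111.1 -155.8]
dist 51 turn 0 rows 3
0.8 7.9 0.1 15.2 0.08 0.05 0.01; 0.8 7.9 0.1 15.2 0.08 0.05 0.01; 0.8 7.9 0.1 15.2 0.08 0.05 0.01
dist 65 turn 0 rows 4
0.8 -14.7 0.0 6.9 0.00 0.00 0.00; 0.8 -14.7 0.0 6.9 0.00 0.00 0.00; 0.8 -14.7 0.0 6.9 0.00 0.00 0.00; 0.8 -14.7 0.0 6.9 0.00 0.00 0.00
dist 43 turn 0 rows 4
0.8 -9.7 0.0 4.6 0.00 0.00 0.00; 0.8 -9.7 0.0 4.6 0.00 0.00 0.00; 0.8 -9.7 0.0 4.6 0.00 0.00 0.00; 0.8 -9.7 0.0 4.6 0.00 0.00 0.00
```

View pics/c8.png

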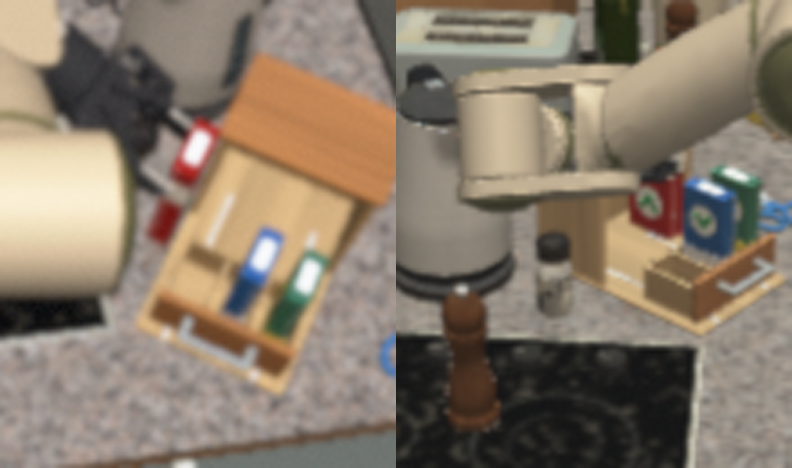

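Red is upright near its bay, in line with blue and green (top half at (195,155)). Green and blue stand in their bays, and the mill and jar are clear. Approaching, with a numeric check before I insert.

Emit:
{"api": "arm_command", "payload": {
  "rows": "0.8 7.9 0.1 15.2 0 0 0; 0.8 7.9 0.1 15.2 0 0 0; 0.8 7.9 0.1 15.2 0 0 0; 0.8 -14.7 0 6.9 0 0 0; 0.8 -14.7 0 6.9 0 0 0"
}}

```text
time_s: 14.95
position: [0.5583, -0.1887, 0.1996]
tool_rot: [[-0.259, -0.796, -0.547], [-0.34, 0.605, -0.72], [0.904, -0.0, -0.427]]
ft_force: [0.1, -0.3, -1.5]
grip_width: 0.0603
```

Emit:
{"api": "arm_command", "payload": {
  "rows": "0.8 -14.7 0 6.9 0 0 0; 0.8 -12 0 5.6 0 0 0; 0.8 0 0 0 0 0 0; 0.8 0 0 0 0 0 0"
}}

```text
time_s: 15.28
position: [0.5587, -0.1882, 0.1686]
tool_rot: [[-0.253, -0.797, -0.548], [-0.341, 0.604, -0.721], [0.906, 0.004, -0.424]]
ft_force: [0.0, -0.0, -1.0]
grip_width: 0.0607
```

```bash
python3 - <<'E'
from sil import *
p,R,o=st();print(p,R.round(3),o["ft_force"].round(1))
t=grab("top","top7");s=grab("side","side7")
c=p-.0178*YO-.034*Z; tf=np.array([.5205,-.239,.077])
for n,im,bx in(("top",t,(330,165,380,225)),("side",s,(240,105,292,165))):
  for nm,lo,hi,cc in(("red",(172,100,40),(8,255,255),c),("blue",(100,90,40),(128,255,255),tf),("green",(55,70,30),(95,255,255),tf-.046*YO)):
    P=[np.argwhere(x[3])[:,::-1] for x in blobs(im,lo,hi,bx,6)]
    if P: P=np.vstack(P);print(n,nm,"meas",(P[:,0].min()-.5,P[:,0].max()+.5,P[:,1].min()-.5,P[:,1].max()+.5),"pred",ext(hull(n,cc)).round(1))
cv2.imwrite("pics/c9.png",np.hstack([cv2.resize(t[130:250,290:390],None,fx=4,fy=4,interpolation=2),cv2.resize(s[90:210,215:315],None,fx=4,fy=4,interpolation=2)]))
pl=np.array([.5205,-.239,.012])+.046*YO+[0,0,.065+.034]+(.0348-.017)*YO;print(pl-p,R.T@(pl-p))
E
```

```text
[ 0.55872383 -0.18815828  0.16858079] [[-0.253 -0.797 -0.548]
 [-0.341  0.604 -0.721]
 [ 0.906  0.004 -0.424]] [ 0. -0. -1.]
top red meas (np.float64(340.5), np.float64(359.5), np.float64(169.5), np.float64(200.5)) pred [339.5 360.9 168.8 202.8]
top blue meas (np.float64(353.5), np.float64(367.5), np.float64(183.5), np.float64(206.5)) pred [347.3 368.7 182.7 214.8]
top green meas (np.float64(365.5), np.float64(374.5), np.float64(199.5), np.float64(211.5)) pred [358.6 380.9 188.3 220.2]
side red meas (np.float64(257.5), np.float64(272.5), np.float64(124.5), np.float64(153.5)) pred [256.6 272.3 120.3 154.6]
side blue meas (np.float64(272.5), np.float64(291.5), np.float64(131.5), np.float64(150.5)) pred [263.3 278.8 128.7 161.8]
side green meas (np.float64(273.5), np.float64(285.5), np.float64(126.5), np.float64(145.5)) pred [270.  285.6 125.  157.7]
[ 0.00017196  0.00011123 -0.05758079] [-0.05222266 -0.0003206   0.0242545 ]
```

The measured-minus-predicted offsets are the same for red and blue in the top view (-1.4/+0.7 px against -1.2/+0.8), so the relative position is right. Descending.

Emit:
{"api": "arm_command", "payload": {
  "rows": "0.8 -9.1 0 4.3 0 0 0; 0.8 -9.1 0 4.3 0 0 0; 0.8 -9.1 0 4.3 0 0 0; 0.8 -9.1 0 4.3 0 0 0"
}}

```text
time_s: 15.72
position: [0.5582, -0.1884, 0.1265]
tool_rot: [[-0.252, -0.797, -0.549], [-0.341, 0.604, -0.721], [0.906, 0.006, -0.424]]
ft_force: [0.8, 0.1, -2.0]
grip_width: 0.0606
```

Emit:
{"api": "arm_command", "payload": {
  "rows": "0.8 -4.5 0 2.1 0 0 0; 0.8 -2.7 0 1.3 0 0 0; 0.8 0 0 0 0 0 0"
}}

```text
time_s: 15.97
position: [0.5582, -0.1884, 0.119]
tool_rot: [[-0.251, -0.797, -0.549], [-0.341, 0.604, -0.721], [0.906, 0.006, -0.423]]
ft_force: [0.1, -0.8, -1.2]
grip_width: 0.0607
```

Emit:
{"api": "arm_command", "payload": {
  "rows": "0.8 -1.8 0 0.8 0 0 0; 0.8 0 0 0 0 0 0"
}}

```text
time_s: 16.13
position: [0.5584, -0.1884, 0.118]
tool_rot: [[-0.253, -0.797, -0.548], [-0.34, 0.604, -0.721], [0.906, 0.005, -0.424]]
ft_force: [0.0, 0.5, -2.0]
grip_width: 0.0604
```

Emit:
{"api": "arm_command", "payload": {
  "rows": "0.8 -1.8 0 0.8 0 0 0; 0.8 -1.8 0 0.8 0 0 0; 0.8 0 0 0 0 0 0"
}}

```text
time_s: 16.38
position: [0.5583, -0.1883, 0.1137]
tool_rot: [[-0.252, -0.797, -0.549], [-0.341, 0.604, -0.721], [0.906, 0.005, -0.424]]
ft_force: [-0.4, 0.4, -0.7]
grip_width: 0.061
```

Emit:
{"api": "arm_command", "payload": {
  "rows": "0.8 -1.8 0 0.8 0 0 0; 0.8 0 0 0 0 0 0"
}}

```text
time_s: 16.55
position: [0.5583, -0.1883, 0.1117]
tool_rot: [[-0.252, -0.797, -0.549], [-0.341, 0.604, -0.721], [0.906, 0.005, -0.424]]
ft_force: [-0.6, -0.2, -0.6]
grip_width: 0.0603
```

Emit:
{"api": "arm_command", "payload": {
  "rows": "0.8 -1.8 0 0.8 0 0 0; 0.8 0 0 0 0 0 0"
}}

```text
time_s: 16.72
position: [0.5584, -0.1882, 0.1099]
tool_rot: [[-0.252, -0.797, -0.549], [-0.34, 0.604, -0.721], [0.906, 0.005, -0.424]]
ft_force: [1.1, 0.0, -1.3]
grip_width: 0.0605
```

Emit:
{"api": "arm_command", "payload": {
  "rows": "0.8 -1.8 0 0.8 0 0 0; 0.8 0 0 0 0 0 0"
}}

```text
time_s: 16.88
position: [0.5587, -0.1883, 0.1098]
tool_rot: [[-0.253, -0.797, -0.548], [-0.338, 0.604, -0.722], [0.907, 0.002, -0.422]]
ft_force: [-0.3, 1.9, 8.5]
grip_width: 0.0604
```

Emit:
{"api": "arm_command", "payload": {
  "rows": "0.8 -1.3 0 0.6 0 0 0; 0.8 0 0 0 0 0 0"
}}

```text
time_s: 17.05
position: [0.5588, -0.1884, 0.1097]
tool_rot: [[-0.254, -0.797, -0.548], [-0.336, 0.604, -0.723], [0.907, 0.001, -0.421]]
ft_force: [1.1, 2.7, 15.5]
grip_width: 0.0603
```

Emit:
{"api": "arm_command", "payload": {
  "rows": "0.8 -1.3 0 0.6 0 0 0; 0.8 0 0 0 0 0 0"
}}

```text
time_s: 17.22
position: [0.559, -0.1886, 0.1096]
tool_rot: [[-0.254, -0.797, -0.548], [-0.334, 0.604, -0.724], [0.908, -0.001, -0.419]]
ft_force: [0.6, 1.8, 21.2]
grip_width: 0.0606
```

Emit:
{"api": "arm_command", "payload": {
  "rows": "0.8 3.2 0 -1.5 0 0 0; 0.8 0 0 0 0 0 0; 0.4 0 0 0 0 0 0; 0.2 0 0 0 0 0 0; 0 0 0 0 0 0 0"
}}

```text
time_s: 17.63
position: [0.5583, -0.1882, 0.1083]
tool_rot: [[-0.252, -0.797, -0.549], [-0.341, 0.604, -0.72], [0.906, 0.006, -0.424]]
ft_force: [-0.2, -0.8, 0.5]
grip_width: 0.0783
```

Emit:
{"api": "arm_command", "payload": {
  "rows": "0 0 0 0 0 0 0; 0 0 0 0 0 0 0; 0 0 0 -10 0 0 0; 0 0 0 -20 0 0 0; 0 0 0 -25 0 0 0"
}}

```text
time_s: 18.05
position: [0.5886, -0.1483, 0.1321]
tool_rot: [[-0.251, -0.796, -0.55], [-0.341, 0.605, -0.72], [0.906, 0.007, -0.423]]
ft_force: [0.8, 0.6, 0.9]
grip_width: 0.0855
```

Emit:
{"api": "arm_command", "payload": {
  "rows": "0 10 0 -15 0 0 0; 0 25 0 -10 0 0 0; 0 30 0 -10 0 0 0; 0 30 0 0 0 0 0; 0 30 0 0 0 0 0"
}}

```text
time_s: 18.47
position: [0.5764, -0.1652, 0.2616]
tool_rot: [[-0.252, -0.798, -0.548], [-0.341, 0.603, -0.721], [0.906, 0.005, -0.424]]
ft_force: [0.3, -0.6, 0.8]
grip_width: 0.0854
```

```bash
python3 - <<'E'
from sil import *
p,R,o=st();print(p,o["q"].round(1),o["ft_force"].round(1),o["time_s"])
t=grab("top","top8");s=grab("side","side8")
cv2.imwrite("pics/c10.png",np.hstack([cv2.resize(t[130:250,300:400],None,fx=4,fy=4,interpolation=2),cv2.resize(s[90:210,215:315],None,fx=4,fy=4,interpolation=2)]))
E
```

```text
[ 0.57644228 -0.16519912  0.26161598] [  -8.9   43.3   55.8  -58.6  110.9 -158.8] [ 0.3 -0.6  0.8] 18.4667
```

View pics/c10.png

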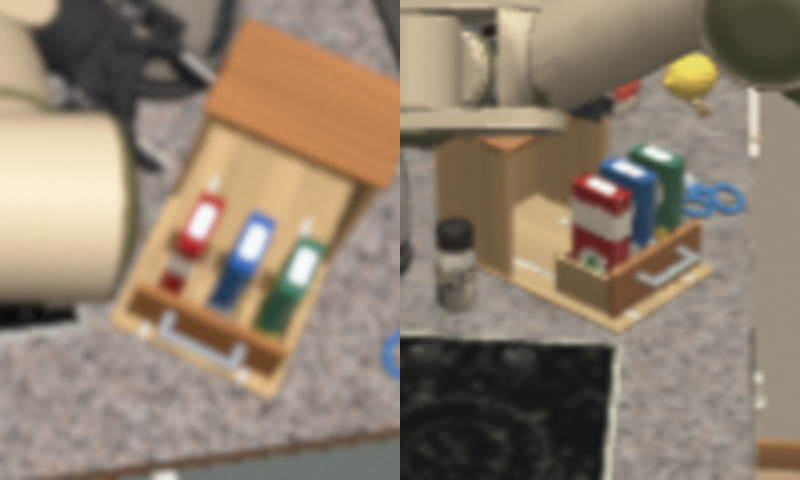

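All three stand in their bays (top half: red (203,222), blue (258,245), green (302,265)). Next I'll check the spacing numerically and plan the push. The tool will lean back 40° with closed fingertips against the handle bar.

```bash
python3 - <<'E'
from sil import *
def T(x,y):return (300+(x+.5)/4-.5,130+(y+.5)/4-.5)
P=onz("top",[T(203,222),T(258,245),T(302,265)],.142);
for q in P:print((q-[.5205,-.239,.142])@XO*1000,(q-[.5205,-.239,.142])@YO*1000)
th=np.radians(40);z=np.sin(th)*XO-np.cos(th)*Z;p,R,o=st()
tf=np.array([.5205,-.239,0]);pre=tf-.142*XO+.051*Z;print("pre",pre)
RP=mk(z,YO)
for RP in(mk(z,YO),mk(z,-YO)):
    print("turn",np.degrees(Ro.from_matrix(R.T@RP).magnitude()))
    half=R@Ro.from_rotvec(Ro.from_matrix(R.T@RP).as_rotvec()*.6).as_matrix()
    a=path([.46,-.12,.27],half);b=path(pre+[0,0,.08],RP,*a);c=path(pre,RP,*b,n=4);d=path(pre+.2*XO,RP,*c,n=8)
    if np.degrees(Ro.from_matrix(R.T@RP).magnitude())<130:
        A=plan([.46,-.12,.27],half,1);B=plan(pre+[0,0,.08],RP,1,p0=A[0],R0=A[1]);plan(pre,RP,1,p0=B[0],R0=B[1]);print("XO in tool",(RP.T@XO).round(3))
E
```

```text
0.888092249901902 45.92556869195044
3.215694948323019 -5.243954010134792
3.618682323754128 -46.32338757551623
pre [ 0.40709376 -0.15354227  0.051     ]
turn 128.62433820484688
4 [ -11.   37.   60.  -47.  107. -142.] err 0.000 dq 4.1
8 [ -13.   30.   68.  -37.  100. -126.] err 0.000 dq 3.7
12 [ -15.   22.   76.  -28.   89. -113.] err 0.000 dq 3.3
16 [ -18.   13.   86.  -22.   76. -101.] err 0.000 dq 3.5
4 [-22.  10.  96. -19.  60. -93.] err 0.000 dq 4.1
8 [-26.   9. 107. -17.  42. -87.] err 0.000 dq 4.6
12 [-31.   9. 117. -16.  23. -80.] err 0.000 dq 5.2
15 [-34.  11. 123. -18.  10. -72.] err 0.068 dq 3.2
16 [-34.  12. 123. -23.  10. -65.] err 0.152 dq 7.3
1 [-30.  17. 125. -81.  10.  -3.] err 0.196 dq 62.0
2 [-30.  19. 125. -81.  10.  -3.] err 0.202 dq 2.4
3 [-30.  21. 125. -81.  10.  -2.] err 0.231 dq 2.5
4 [-30.  24. 124. -81.  10.  -2.] err 0.302 dq 2.5
1 [-30.  25. 122. -81.  10.  -2.] err 0.267 dq 2.6
2 [-31.  27. 119. -81.  10.  -3.] err 0.231 dq 2.7
3 [-31.  29. 116. -81.  10.  -3.] err 0.227 dq 2.7
4 [-31.  30. 113. -81.  10.  -4.] err 0.229 dq 2.7
5 [-32.  32. 111. -81.  10.
[... 3253 characters left out ...]
 rows 9
1 2.1 13.4 3.1 4.79 -1.30 -3.70; 1 1.3 13.7 1.9 4.79 -1.30 -3.70; 1 0.4 13.9 0.7 4.79 -1.30 -3.70; 1 -0.5 13.9 -0.4 4.79 -1.30 -3.70; 1 -1.4 13.8 -1.5 4.79 -1.30 -3.70
1 -2.3 13.5 -2.6 4.79 -1.30 -3.70; 1 -3.3 13.0 -3.7 4.79 -1.30 -3.70; 1 -4.2 12.4 -4.7 4.79 -1.30 -3.70; 1 -5.1 11.7 -5.6 4.79 -1.30 -3.70
dist 152 turn 37 rows 6
1 -16.5 8.1 17.6 4.79 -1.30 -3.70; 1 -16.6 8.5 17.3 4.79 -1.30 -3.70; 1 -16.8 8.8 16.9 4.79 -1.30 -3.70; 1 -17.0 9.1 16.6 4.79 -1.30 -3.70; 1 -17.2 9.4 16.2 4.79 -1.30 -3.70
1 -17.4 9.6 15.8 4.79 -1.30 -3.70
dist 80 turn 0 rows 3
1 -17.1 -0.0 20.4 0.00 0.00 0.00; 1 -17.1 -0.0 20.4 0.00 0.00 0.00; 1 -17.1 -0.0 20.4 0.00 0.00 0.00
XO in tool [0.766 0.    0.643]
```

Spacing is good: +45.9, -5.2 and -46.3 mm across. A 40° lean hits the J5 limit, so I'll use 22°, which still keeps the gripper body clear of the housing.

```bash
python3 - <<'E'
from sil import *
th=np.radians(22);z=np.sin(th)*XO-np.cos(th)*Z;p,R,o=st()
tf=np.array([.5205,-.239,0]);pre=tf-(.073+.017+.04)*XO+.057*Z;print("pre",pre)
RP=mk(z,YO)
half=R@Ro.from_rotvec(Ro.from_matrix(R.T@RP).as_rotvec()*.55).as_matrix()
a=path([.46,-.12,.27],half,n=8);b=path(pre+[0,0,.08],RP,*a,n=8);c=path(pre,RP,*b,n=4);d=path(pre+.2*XO,RP,*c,n=8)
A=plan([.46,-.12,.27],half,1);B=plan(pre+[0,0,.08],RP,1,p0=A[0],R0=A[1]);plan(pre,RP,1,p0=B[0],R0=B[1]);print("XO in tool",(RP.T@XO).round(3))
E
```

```text
pre [ 0.41667738 -0.16076405  0.057     ]
4 [ -13.   33.   64.  -39.  107. -131.] err 0.000 dq 6.9
8 [ -18.   19.   78.  -23.   92. -107.] err 0.000 dq 5.4
4 [-26.  14.  95. -13.  65. -93.] err 0.000 dq 7.4
8 [-36.  13. 114.  -1.  31. -89.] err 0.000 dq 9.1
4 [-36.  23. 120.  -1.  15. -88.] err 0.000 dq 4.1
4 [-36.  29. 105.  -1.  24. -89.] err 0.000 dq 3.7
8 [-36.  36.  90.  -0.  33. -89.] err 0.000 dq 4.0
dist 125 turn 65 rows 10
1 1.9 12.1 2.8 -1.95 -3.68 4.97; 1 3.1 11.8 3.0 -1.95 -3.68 4.97; 1 4.3 11.3 3.2 -1.95 -3.68 4.97; 1 5.5 10.8 3.3 -1.95 -3.68 4.97; 1 6.6 10.2 3.2 -1.95 -3.68 4.97
1 7.7 9.4 3.1 -1.95 -3.68 4.97; 1 8.6 8.6 2.9 -1.95 -3.68 4.97; 1 9.5 7.7 2.6 -1.95 -3.68 4.97; 1 10.3 6.8 2.2 -1.95 -3.68 4.97; 1 11.0 5.8 1.7 -1.95 -3.68 4.97
dist 146 turn 53 rows 8
1 0.6 0.7 18.2 -2.00 -3.76 5.09; 1 1.8 -0.0 18.1 -2.00 -3.76 5.09; 1 2.9 -0.9 18.0 -2.00 -3.76 5.09; 1 4.0 -1.8 17.7 -2.00 -3.76 5.09; 1 4.9 -2.8 17.3 -2.00 -3.76 5.09
1 5.7 -3.9 16.8 -2.00 -3.76 5.09; 1 6.4 -5.0 16.3 -2.00 -3.76 5.09; 1 7.0 -6.2 15.7 -2.00 -3.76 5.09
dist 80 turn 0 rows 3
1 10.0 -0.0 24.7 0.00 0.00 0.00; 1 10.0 -0.0 24.7 0.00 0.00 0.00; 1 10.0 -0.0 24.7 0.00 0.00 0.00
XO in tool [-0.927 -0.     0.375]
```

Emit:
{"api": "arm_command", "payload": {
  "rows": "0 1.9 12.1 2.8 -1.95 -3.7 5; 0 3.1 11.8 3 -1.95 -3.7 5; 0 4.3 11.3 3.2 -1.95 -3.7 5; 0.5 5.5 10.8 3.3 -1.95 -3.7 5; 1 6.6 10.2 3.2 -1.95 -3.7 5"
}}

```text
time_s: 18.98
position: [0.518, -0.1417, 0.2625]
tool_rot: [[-0.718, -0.485, -0.5], [-0.219, 0.839, -0.499], [0.661, -0.249, -0.708]]
ft_force: [-0.2, -0.9, -0.0]
grip_width: 0.0636
```

Emit:
{"api": "arm_command", "payload": {
  "rows": "1 7.7 9.4 3.1 -1.95 -3.7 5; 1 8.6 8.6 2.9 -1.95 -3.7 5; 1 9.5 7.7 2.6 -1.95 -3.7 5; 1 10.3 6.8 2.2 -1.95 -3.7 5; 1 11 5.8 1.7 -1.95 -3.7 5"
}}

```text
time_s: 19.4
position: [0.4598, -0.1187, 0.2655]
tool_rot: [[-0.963, -0.041, -0.266], [0.047, 0.948, -0.314], [0.265, -0.315, -0.911]]
ft_force: [0.7, -1.2, -0.5]
grip_width: 0.0005
```

Emit:
{"api": "arm_command", "payload": {
  "rows": "1 0.6 0.7 18.2 -2 -3.75 5.1; 1 1.8 0 18.1 -2 -3.75 5.1; 1 2.9 -0.9 18 -2 -3.75 5.1; 1 4 -1.8 17.7 -2 -3.75 5.1; 1 4.9 -2.8 17.3 -2 -3.75 5.1"
}}

```text
time_s: 19.82
position: [0.4326, -0.1446, 0.1822]
tool_rot: [[-0.911, 0.405, 0.083], [0.38, 0.898, -0.221], [-0.164, -0.17, -0.972]]
ft_force: [1.1, 0.0, -0.7]
grip_width: 0.0003
```

Emit:
{"api": "arm_command", "payload": {
  "rows": "1 5.7 -3.9 16.8 -2 -3.75 5.1; 1 6.4 -5 16.3 -2 -3.75 5.1; 1 7 -6.2 15.7 -2 -3.75 5.1; 1 0 0 0 0 0 0; 1 0 0 0 0 0 0"
}}

```text
time_s: 20.23
position: [0.4157, -0.1598, 0.1323]
tool_rot: [[-0.742, 0.604, 0.292], [0.561, 0.797, -0.223], [-0.367, -0.001, -0.93]]
ft_force: [0.4, 0.4, 0.7]
grip_width: 0.0
```

```bash
python3 - <<'E'
from sil import *
th=np.radians(22);z=np.sin(th)*XO-np.cos(th)*Z;p,R,o=st();print(p,R.round(3),o["q"].round(1),o["grip_width"],o["time_s"])
tf=np.array([.5205,-.239,0]);pre=tf-(.073+.017+.04)*XO+.057*Z
RP=mk(z,YO);plan(pre,RP,1,n=4);print((R.T@XO).round(3))
E
```

```text
[ 0.41570486 -0.15984745  0.13232326] [[-0.742  0.604  0.292]
 [ 0.561  0.797 -0.223]
 [-0.367 -0.001 -0.93 ]] [-36.1  13.7 114.   -0.9  30.8 -88.3] 2.8137550089760857e-05 20.2333
dist 75 turn 0 rows 4
1 6.6 -0.0 17.6 -0.03 -0.11 -0.02; 1 6.6 -0.0 17.6 -0.03 -0.11 -0.02; 1 6.7 -0.0 17.6 -0.03 -0.11 -0.02; 1 6.7 -0.0 17.6 -0.03 -0.11 -0.02
[-0.93   0.002  0.367]
```

Emit:
{"api": "arm_command", "payload": {
  "rows": "1 6.6 0 17.6 0 0 0; 1 6.6 0 17.6 0 0 0; 1 6.7 0 17.6 0 0 0; 1 6.7 0 17.6 0 0 0; 1 0 0 0 0 0 0"
}}

```text
time_s: 20.65
position: [0.4181, -0.1605, 0.0558]
tool_rot: [[-0.743, 0.602, 0.292], [0.559, 0.799, -0.222], [-0.367, -0.001, -0.93]]
ft_force: [-0.4, 0.7, -0.2]
grip_width: 0.0002
```

Emit:
{"api": "arm_command", "payload": {
  "rows": "1 -9.3 0 3.7 0 0 0; 1 -9.3 0 3.7 0 0 0; 1 -5.6 0 2.2 0 0 0; 1 -3.7 0 1.5 0 0 0; 1 -3.7 0 1.5 0 0 0"
}}

```text
time_s: 21.07
position: [0.4453, -0.1819, 0.0584]
tool_rot: [[-0.74, 0.604, 0.297], [0.56, 0.797, -0.225], [-0.373, -0.0, -0.928]]
ft_force: [-0.2, -0.9, -0.6]
grip_width: 0.0001
```

Emit:
{"api": "arm_command", "payload": {
  "rows": "1 -3.7 0 1.5 0 0 0; 1 -3.7 0 1.5 0 0 0; 1 -3.7 0 1.5 0 0 0; 1 -4.6 0 1.8 0 0 0; 1 -4.6 0 1.8 0 0 0"
}}

```text
time_s: 21.48
position: [0.4621, -0.1947, 0.0575]
tool_rot: [[-0.74, 0.604, 0.295], [0.561, 0.797, -0.224], [-0.371, -0.0, -0.929]]
ft_force: [-1.1, 1.7, 1.5]
grip_width: -0.0001
```

```bash
python3 - <<'E'
from sil import *
p,R,o=st();O=np.array([.5205,-.239,0])
print("TCP along XO from tf",(p-O)@XO,"YO",(p-O)@YO,p[2],o["ft_force"]@XO,(R.T@XO).round(3))
t=grab("top","top9");s=grab("side","side9")
for n,im,bx in(("top",t,(330,165,390,225)),("side",s,(240,105,284,165))):
  for nm,lo,hi in(("red",(172,100,40),(8,255,255)),("blue",(100,90,40),(128,255,255)),("green",(55,70,30),(95,255,255))):
    for x in blobs(im,lo,hi,bx,12): print(n,nm,x[0],x[1],x[2])
E
```

```text
TCP along XO from tf -0.07331899724890231 YO 0.00018153860314939455 0.057515356986891676 -1.8454714229032192 [-0.929  0.003  0.371]
side red 22 [251.32 105.55] [245 105  12   3]
side red 96 [267.92 109.11] [261 105  14  10]
side red 68 [261.88 137.25] [255 132  15  10]
side red 72 [262.26 149.97] [256 145  14  11]
side blue 90 [271.12 138.14] [263 129  13  21]
side green 75 [278.28 135.32] [270 126  12  20]
```

Contact made: about 2 N, and the tray is sliding with the cartons still up. I'll keep pushing.

Emit:
{"api": "arm_command", "payload": {
  "rows": "1 -5.6 0 2.2 0 0 0; 1 -6.5 0 2.6 0 0 0; 1 -7.4 0 3 0 0 0; 1 -7.4 0 3 0 0 0; 1 -7.4 0 3 0 0 0"
}}

```text
time_s: 22.0
position: [0.4921, -0.2176, 0.0574]
tool_rot: [[-0.74, 0.604, 0.296], [0.561, 0.797, -0.225], [-0.371, -0.0, -0.928]]
ft_force: [0.2, 1.7, 1.0]
grip_width: 0.0001
```

Emit:
{"api": "arm_command", "payload": {
  "rows": "1 -7.4 0 3 0 0 0; 1 -7.4 0 3 0 0 0; 1 -7.4 0 3 0 0 0; 1 -7.4 0 3 0 0 0; 1 -7.4 0 3 0 0 0"
}}

```text
time_s: 22.42
position: [0.5238, -0.2416, 0.0573]
tool_rot: [[-0.74, 0.604, 0.296], [0.561, 0.797, -0.225], [-0.371, -0.0, -0.928]]
ft_force: [-1.1, 2.5, 1.4]
grip_width: -0.0002
```

```bash
python3 - <<'E'
from sil import *
p,R,o=st();O=np.array([.5205,-.239,0])
print("TCP along XO from tf",(p-O)@XO,"YO",(p-O)@YO,p[2],o["ft_force"]@XO,(R.T@XO).round(3))
s=grab("side","side10")
for nm,lo,hi in(("red",(172,100,40),(8,255,255)),("blue",(100,90,40),(128,255,255)),("green",(55,70,30),(95,255,255))):
    for x in blobs(s,lo,hi,(235,113,284,165),12): print(nm,x[0],x[1],x[2])
E
```

```text
TCP along XO from tf 0.004192245598571708 YO -0.00010053505461065869 0.05728372395297613 -2.431668791712625 [-0.928  0.003  0.371]
red 61 [249.02 131.95] [243 127  13   9]
red 66 [249.5  144.09] [243 140  13  10]
blue 88 [257.9  132.92] [250 124  13  20]
green 70 [264.56 129.77] [257 121  12  19]
```

Emit:
{"api": "arm_command", "payload": {
  "rows": "1 -7.4 0 3 0 0 0; 1 -7.4 0 3 0 0 0; 1 -7.4 0 3 0 0 0; 1 -5.6 0 2.2 0 0 0; 1 -3.7 0 1.5 0 0 0"
}}

```text
time_s: 22.88
position: [0.5508, -0.2622, 0.0571]
tool_rot: [[-0.74, 0.604, 0.296], [0.561, 0.797, -0.225], [-0.372, -0.0, -0.928]]
ft_force: [-1.7, 1.9, -0.1]
grip_width: -0.0
```

Emit:
{"api": "arm_command", "payload": {
  "rows": "1 -3.7 0 1.5 0 0 0; 1 -2.8 0 1.1 0 0 0; 1 -1.9 0 0.7 0 0 0"
}}

```text
time_s: 23.13
position: [0.5575, -0.2672, 0.0571]
tool_rot: [[-0.74, 0.604, 0.296], [0.561, 0.797, -0.224], [-0.371, -0.0, -0.929]]
ft_force: [-0.8, 1.0, 0.4]
grip_width: -0.0001
```

Emit:
{"api": "arm_command", "payload": {
  "rows": "1 -1.9 0 0.7 0 0 0; 1 -1.9 0 0.7 0 0 0"
}}

```text
time_s: 23.3
position: [0.5605, -0.2695, 0.0572]
tool_rot: [[-0.74, 0.604, 0.295], [0.561, 0.797, -0.224], [-0.371, -0.0, -0.929]]
ft_force: [-0.5, 1.1, -0.2]
grip_width: 0.0001
```

Emit:
{"api": "arm_command", "payload": {
  "rows": "1 -1.9 0 0.7 0 0 0; 1 -1.9 0 0.7 0 0 0"
}}

```text
time_s: 23.47
position: [0.5638, -0.272, 0.0574]
tool_rot: [[-0.74, 0.604, 0.296], [0.561, 0.797, -0.224], [-0.371, -0.0, -0.929]]
ft_force: [-0.6, 1.7, -0.0]
grip_width: -0.0001
```

Emit:
{"api": "arm_command", "payload": {
  "rows": "1 -1.9 0 0.7 0 0 0; 1 -1.9 0 0.7 0 0 0"
}}

```text
time_s: 23.63
position: [0.5649, -0.2727, 0.0569]
tool_rot: [[-0.742, 0.604, 0.29], [0.562, 0.797, -0.221], [-0.365, -0.001, -0.931]]
ft_force: [-22.7, 15.2, 19.0]
grip_width: -0.0003
```

Emit:
{"api": "arm_command", "payload": {
  "rows": "1 -1.4 0 0.5 0 0 0; 1 -1.4 0 0.5 0 0 0"
}}

```text
time_s: 23.8
position: [0.5651, -0.2728, 0.0568]
tool_rot: [[-0.744, 0.604, 0.286], [0.563, 0.797, -0.218], [-0.359, -0.001, -0.933]]
ft_force: [-33.7, 21.3, 29.3]
grip_width: 0.0002
```

The stop is reached: the force jumped after about 145 mm of travel, as expected. I'll back off and check.

Emit:
{"api": "arm_command", "payload": {
  "rows": "1 3.7 0 -1.5 0 0 0; 1 5.6 0 -2.2 0 0 0; 1 11 0 -4.5 0 0 0; 1 18 0 -7 0 0 0; 1 22 0 -9 0 0 0"
}}

```text
time_s: 24.22
position: [0.5179, -0.2374, 0.058]
tool_rot: [[-0.739, 0.605, 0.298], [0.561, 0.797, -0.226], [-0.374, -0.0, -0.928]]
ft_force: [-0.5, 0.6, 0.6]
grip_width: 0.0003
```

Emit:
{"api": "arm_command", "payload": {
  "rows": "1 22 0 -15 0 0 0; 1 10 0 -30 0 0 0; 1 0 0 -35 0 0 0; 1 0 0 -30 0 0 0; 1 0 0 0 0 0 0"
}}

```text
time_s: 24.63
position: [0.462, -0.1944, 0.153]
tool_rot: [[-0.737, 0.604, 0.303], [0.559, 0.797, -0.229], [-0.38, -0.0, -0.925]]
ft_force: [0.6, -0.9, 1.1]
grip_width: -0.0003
```

```bash
python3 - <<'E'
from sil import *
p,R,o=st();print(p,o["ft_force"].round(1),o["time_s"])
t=grab("top","top11");s=grab("side","side11")
cv2.imwrite("pics/c11.png",np.hstack([cv2.resize(t[130:250,300:400],None,fx=4,fy=4,interpolation=2),cv2.resize(s[90:210,205:305],None,fx=4,fy=4,interpolation=2)]))
for n,im,bx in(("top",t,(330,150,395,215)),("side",s,(225,113,282,165))):
  for nm,lo,hi in(("red",(172,100,40),(8,255,255)),("blue",(100,90,40),(128,255,255)),("green",(55,70,30),(95,255,255))):
    for x in blobs(im,lo,hi,bx,10): print(n,nm,x[0],x[1],x[2])
O=np.array([.5205,-.239,0])+.144*XO
print([ext(hull("side",O+k*.046*YO+.077*Z)).round(1) for k in(1,0,-1)])
E
```

```text
[ 0.46198839 -0.19442462  0.15297565] [ 0.6 -0.9  1.1] 24.6333
top red 18 [356.11 171.06] [354 169   5   5]
top blue 32 [369.66 171.75] [367 168   6   9]
top green 30 [380.97 177.3 ] [378 174   7   8]
side red 10 [270.1 113.4] [268 113   6   2]
side red 21 [244.48 129.14] [243 126   4   7]
side red 17 [244.71 141.12] [243 139   4   5]
side blue 63 [250.3  131.21] [248 123   6  17]
side green 55 [256.93 127.69] [254 120   6  16]
[array([231.9, 246.2, 121.9, 154.3], dtype=float32), array([239.1, 253.2, 118.3, 150.3], dtype=float32), array([246.1, 260.1, 114.9, 146.5], dtype=float32)]
```

View pics/c11.png

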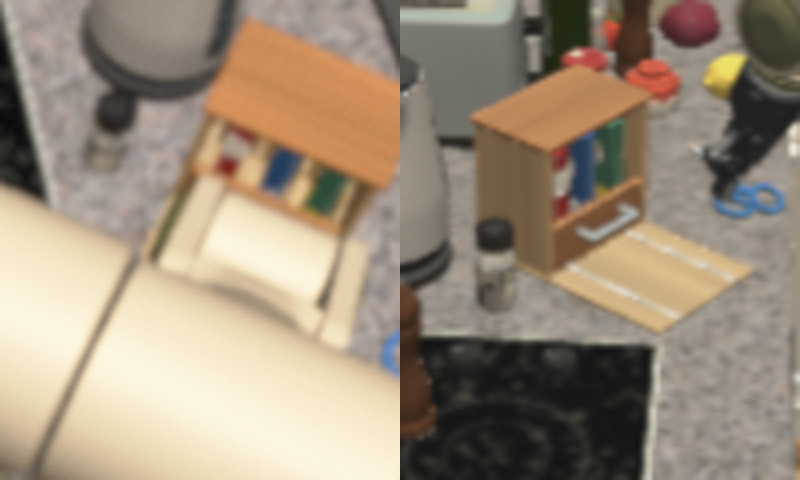

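The tray is shut with its panel flush. All three cartons stand upright inside (side half, red (560,180), blue (583,165), green (610,155)). Their right edges at 246.5, 253.5 and 259.5 px match the predicted 246.2, 253.2 and 260.1. The gripper is clear, so I'm handing in.

```bash
python3 -c "
from rig import env; print(env.close_job())"
```

```text
the job is handed in; nothing more can be done
None
```

The job is handed in at about 24.7 s of the 72 s allowed. Green is standing in the right (-y) bay, red in the left (+y) bay, blue is still upright in the middle, and the tray is pushed shut. `env.close_job()` gives no verdict, so this rests on my own checks.

**Placing:** With the tray still out, the top view put red, blue and green at +46, -5 and -46 mm across the tray, and within 4 mm of the middle along it. All three are inside the 12 mm limit.

**Tray:** It reached its stop after about 145 mm of travel. In the last side view the panel is flush with the housing and the cartons' visible edges are within 0.6 px of where they should be. The arm was clear of everything, with only about 1 N of noise on the force reading.

**Not certain:**
- **Push force:** at the stop it rose to about 50 N in the last short step. This was on the fingertips, not the gripper's body, and well below the 120 N wrist limit.
- **Blue carton:** it sat about 5 mm off its bay's centre line, and I did not see it shift.
- **Other objects:** I did not measure the mug, tomato, tub or mill again at the end. No move was planned near the mug, tomato or tub. The arm passed about 10 cm from the mill, and the jar was still standing in the last picture.
- **Cameras:** the two views disagreed by 6–10 mm on some points, so I relied on comparisons within a single view.

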